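# Refit the doser's drive coupling with the sprung tongs

### The job

Refit the washed drive coupling of the nut doser. With the sprung tongs, draw the coupling (the part with two flats, not the plain round pin) out of its deep pocket in the grey rack and push it into the bore of the white drive base; pressing lightly, turn it to and fro until the tang under it drops into the slot of the drive shaft, then press it fully home, gently and without forcing anything. The coupling must not be touched with the gripper itself. Then stand the tongs back in their slot, let go of them, and leave the pin, the paper seals and the tally counter where they are.

Things in the scene. Friction and masses are not known exactly. Their poses are not given: they have to be found in the camera images.
- rack: Grey plastic clean-parts rack, fixed to the table, 56 (x) x 104 (y) x 58 mm high. Origin: centre of its underside; x, y along its sides, z up. Three upright slots open at its top, in a row along y, each 32 mm long along x: the tongs' slot and two deep pockets; one pocket holds the coupling, the other the plain pin.
- tongs_slot (a point): Centre of the mouth of the tongs' slot, at the rack's top, 31 mm along the rack's +y from its middle; axes as the rack's. 32 (x) x 14 (y) mm, 40 mm deep (floor 18 mm over the table), 1.5 mm chamfer. The two pockets, 32 (x) x 16 (y) mm, 50 mm deep, lie 31 mm and 62 mm from here towards the rack's -y.
- coupling_center (a point): Centre of the steel drive coupling (loose, 20 g, 24 mm tall along its z): top 10 mm with two flats 8 mm apart along its x (11 mm wide along y), below that a round body 14 mm thick, 10 mm tall, with a ring groove, below that the tang, 3 (x) x 12.4 (y) x 4 mm. It stands upright in one pocket, x along the rack's x, its top 28 mm over the table, 30 mm below the rack's top.
- pin_center (a point): Centre of the plain round steel pin (loose, 8 mm diameter, 20 mm tall), which stands in the other pocket. It stays there.
- tongs_grip (a point): Point midway between the two black finger plates of the sprung tongs (loose, 70 g), which stand upright, tips down, in their slot. x = line along which they close, y = across the arms, z = from tips to bow. Plates 20 mm wide (y), 34 mm tall, centred here, 36 mm over their outer faces at rest. The bow ends 40 mm above, the tips 77 mm below this point.
- tongs_arm_l (a joint): How far each arm of the tongs is squeezed, rad (both move alike): 0 sprung open, tips 20 mm apart, plates 36 mm over all; 0.053 closed on an 8 mm part, plates 32 mm over all; 0.062 shut. Squeezing takes 5 to 8 N at each plate to begin, 9 to 15 N at 0.053; about a quarter of any more presses the part. Let go, they spring open.
- tongs_tip (a point): Point midway between the ends of the tongs' tips; axes as tongs_grip. Each tip is 3.6 mm thick, 10 mm wide (y); at rest 20 mm apart inside, 27 mm over all. A fixed stop rod, 4.4 mm thick, hangs between the arms and ends 9 mm above this point: it meets the top of a part that is deep enough between the tips and pushes it when the tongs are pressed down.
- drive_base: Drive base of the nut doser, fixed: round white foot 80 mm across, on it a round steel collar 44 mm across up to 38 mm over the table, with the bore in its middle. Origin: centre of its underside; z up. A sprung ball looks into the bore from its +x and its -x wall, 5 mm below the mouth; up to 10 N pushes the coupling past, and they click into its groove at home. Over 40 N on it does harm.
- bore (a point): Centre of the bore's mouth, 38 mm over the table, axes as the base's: 15.6 mm across, 10 mm deep to the shaft's end face. In that face is a slot, 4.2 x 14.4 mm, 4.5 mm deep, for the tang; the geared shaft does not turn by hand. Its slot lies within 0.8 rad of the drive base's y axis, new each time. Home, the tang is in the slot and the body flush with the mouth; until then it stands 4 mm proud.
- seals: Small pad of paper seals, 25 x 42 x 11 mm; origin at the centre of its underside. Leave alone.
- counter: Round steel tally counter, about 50 mm across, 17 mm high; origin at the centre of its underside. Leave alone.

How it is judged (in metres and radians):
On the way, in this order (a step that is already met when the one before it is completed fails the run):
1. the coupling is held by the tongs, drawn clear of the rack (z of coupling_center in the frame of rack above 0.074 m and contact force between tongs and coupling above 0.5 N and distance between coupling_center and tongs_tip below 0.02 m), for 0.1 s.
2. the coupling is home in the drive base, its tang in the shaft's slot (z of coupling_center in the frame of drive_base between 0.034 and 0.0376 m and horizontal distance between coupling_center and drive_base below 0.003 m and angle between the z axis of coupling_center and the z axis of drive_base, either way round below 0.08 rad), for 0.2 s.
3. the tongs stand in their slot again (x of tongs_tip in the frame of rack between -0.008 and 0.008 m and y of tongs_tip in the frame of rack between 0.025 and 0.037 m and z of tongs_tip in the frame of rack below 0.022 m and angle between tongs_tip's own z axis and vertical below 0.15 rad), for 0.2 s.
At the end, for the whole second after the job is handed in: The coupling is upright in the bore of the drive base, within 3 mm of its axis and at most 1.6 mm short of fully home; the tongs are released and stand upright (0.15 rad) in their own slot, tips within 4 mm of its floor (all of step 2 and all of step 3 and contact force between tongs and coupling below 0.1 N); the robot touches nothing.
It fails at once if the gripper's fingers touch the coupling or the pin (contact force between the fingers and coupling above 0.3 N or contact force between the fingers and pin above 0.3 N).
It fails at once if the coupling or the tongs are forced against the drive base or the rack with more than 40 N (contact force between any of coupling, tongs and drive_base above 40 N or contact force between any of coupling, tongs and rack above 40 N).
It fails at once if the pin is moved more than 15 mm (distance of pin_center from where it was at the start of the episode above 0.015 m).
It fails at once if the pad of seals or the tally counter is moved more than 20 mm (distance of any of seals, counter from where it was at the start of the episode above 0.02 m).
It also fails if it takes over 67 s, if anything falls off the work surface, if the arm or the gripper's body presses on something with over 40 N, if the wrist force passes 120 N, or if a joint passes its speed limit or range.

### The arm

A 6-joint arm with a two-finger parallel gripper is mounted at the origin on a cart in front of the work surface, level with it; the furniture and walls round the work are solid. World frame = base frame: x ahead of the robot, y to its left, z up, the work surface at z = 0. Lengths are in mm, angles in rad, forces in N, time in s.
With the tool pointing down it reaches from about 350 to 775 mm from the base axis. Payload 7.3 kg.
Tool frame: the origin (TCP) lies between the finger pads; the fingertips stand 14 mm ahead of it and the grasp point (between the pads) lies 5 mm behind it (tip_extent is the distance from the TCP to the fingertips, in mm); z points along the fingers, y is the direction in which the jaws open and shut (so a half turn about z gives the same grasp; the last joint's range is limited). The gripper opens to 92 mm and grips with 3 to 60 N. Pads are 19 mm wide; open, the fingers measure 130 mm over their backs; the gripper's body (75 mm by 190 mm) begins 47 mm behind the grasp point.
Start: joints at [-1.345, 0.342, 1.524, -0, 1.275, -0.146], TCP at [190.752, -489.139, 240.741] pointing down, gripper open.
Joint ranges: [-2.53, 2.53], [-0.77, 2.02], [0.04, 2.7], [-1, 4.14], [0.28, 2.66], [-3.11, 3.11]. Speed limits (rad/s): [2.57, 2.57, 3.14, 3.14, 3.14, 3.14].

### API

Orientations are given as a 3x3 rotation matrix whose columns are the frame's x, y, z axes.
In Python, from plant import * gives the robot as it stands.
- The arm moves only by the tool arm_command, never from a script. Its argument "series" is one flat list of numbers, 4 for each row, row after row: the shift along the world's x, y, z in m, then the turn about the world's z in rad. A call has 1 to 12 rows; each row shifts and turns the pose as measured when the row begins; what a row does not reach is not made up. A row lasts 1/8 s, in which the tool goes at most 62.5 mm and 10.7 degrees, less where a joint would pass 70% of its speed; a pose out of reach is approached as far as the arm can. A call is refused whole if a number of a shift passes 0.0625 or a number of a turn 0.188, either way. A call with a gripper value outside its range is refused whole. "hand" is the opening, from 0 (shut) to 1 (fully open), set as the call begins (left out, the last holds). The fingers move at their own pace and stop on an object; "newtons" is the grip in N (left out, the last holds). Time passes only in rows, so rows that do not move let the fingers close. It gives the time, the measured TCP pose, the force and the opening at its end, in the units of the state.
- observe(): the state, without advancing time (a new reading comes with each control period).
- capture(name): name is "side" or "top"; returns a dict with "img" (384x512x3 uint8, blue, green, red), "intrinsics" (3x3 intrinsics, pixels), "dist" ([k1, k2, p1, p2, k3] as OpenCV has them; the pictures are not rectified), "extrinsics" (4x4, takes a point from world to camera coordinates). Camera axes: x right, y up, looking along -z (the intrinsics and any distortion apply to the point x, -y, -z); pixel columns grow to the right and rows downward; lengths in mm; the calibration is good to about 2 mm. A picture is of the moment at which its call begins. There is no depth.
- hand_in(): hands the job in, once; it reports no verdict.
The state is a dict: "time": time; "qpos": joint angles; "joint_vel": joint speeds; "effort": joint torques, N m; "ee_pos": TCP position; "tcp_rot": TCP orientation; "force": force on the tool from outside, world axes, zero at the start; "torque": the same for the moment, N m; "width": finger opening in mm.
Only numpy, scipy, OpenCV 4.12 (cv2) and the standard library are available. Lean on these libraries where they do the work, as an engineer would, in place of code of your own. Each camera call takes 0.05 s, during which the arm holds its last target.

## Working session

There is one attempt and no reset: what is moved stays moved. The work goes in short steps, Python scripts to look and compute and a tool call to move; the robot and the scene stay as the last step left them, time stands still between calls to the robot, and variables do not carry over. Pictures are saved under pics/ and viewed, and the job is handed in when it is done.

Besides the shell and the picture viewer there is one more tool, called as name(argument=value, ...), one argument or row to a line, values as JSON. arm_command: Moves the arm, as the interface text tells. Its arguments: {"type":"object","properties":{"series":{"type":"array","items":{"type":"number"}},"hand":{"type":"number"},"newtons":{"type":"number"}},"required":["series"]}

```bash
ls; mkdir -p pics
python3 - <<'E'
from plant import *
import cv2
s=observe(); print(s)
for n in("side","top"):
    c=capture(n); cv2.imwrite(f"pics/{n}0.png",c["img"]); print(n,c["intrinsics"],c["dist"],c["extrinsics"])
E
```

```text
pics
{'time': 0.0, 'qpos': array([-1.34497685e+00,  3.42711238e-01,  1.52502703e+00, -3.00000010e-05,
        1.27540408e+00, -1.46023358e-01]), 'joint_vel': array([-0.00066568, -0.00025566,  0.00106029, -0.00033146,  0.00045169,
       -0.00107575]), 'effort': array([ 6.54346641e-04, -4.31236231e+01, -2.44217527e+01,  7.16416142e-02,
        5.58476779e-02, -1.44411010e-04]), 'ee_pos': array([ 190.6617672 , -488.73280428,  240.04742052]), 'tcp_rot': array([[ 9.31656220e-01,  3.63340815e-01, -3.74955587e-04],
       [ 3.63340955e-01, -9.31655027e-01,  1.50391912e-03],
       [ 1.97105941e-04, -1.53737232e-03, -9.99998799e-01]]), 'force': array([-0.14241528,  0.73420666,  0.5947851 ]), 'torque': array([ 9.81274539e-03,  5.47550299e-02, -8.50880491e-06]), 'width': 91.74637040193957}
side [[493.66394252   0.         245.04380976]
 [  0.         493.66394252 192.18121671]
 [  0.           0.           1.        ]] [-0.0281589  0.         0.         0.         0.       ] [[-7.90285446e-01 -6.12322179e-01  2.25934483e-02  5.04080043e+02]
 [ 3.62322924e-01 -4.37255716e-01  8.23121824e-01 -1.72314742e+02]
 [-4.94136635e-01  6.58687322e-01  5.67415190e-01 -8.06735223e+02]
 [ 0.00000000e+00  0.00000000e+00  0.00000000e+00  1.00000000e+00]]
top [[468.96783132   0.         253.3366008 ]
 [  0.         468.96783132 200.83029812]
 [  0.           0.           1.        ]] [-0.04353101  0.          0.          0.          0.        ] [[-5.48953289e-03 -9.99690862e-01 -2.42496440e-02  2.28939933e+02]
 [ 9.92987712e-01 -8.31324666e-03  1.17924948e-01 -4.80840046e+02]
 [-1.18090086e-01 -2.34322456e-02  9.92726378e-01 -9.51502731e+02]
 [ 0.00000000e+00  0.00000000e+00  0.00000000e+00  1.00000000e+00]]
```

View pics/side0.png

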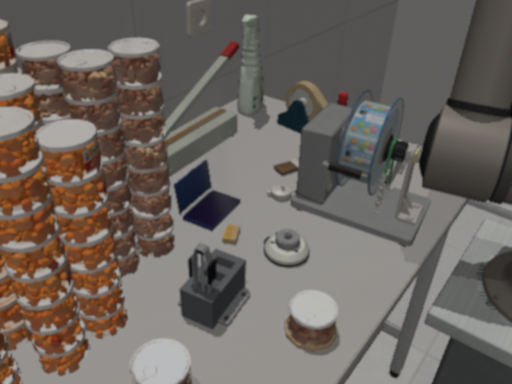

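View pics/top0.png

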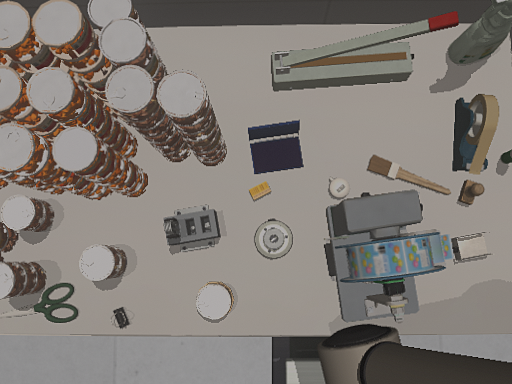

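The top view shows the rack at about (192,229), the drive base at (273,238), the orange seals at (260,190) and the counter probably at (339,188). I'll zoom in.

Run:
```python
import cv2,numpy as np
t=cv2.imread("pics/top0.png");s=cv2.imread("pics/side0.png")
a=cv2.resize(t[170:270,150:310],None,fx=5,fy=5,interpolation=cv2.INTER_CUBIC)
b=cv2.resize(s[215:335,170:330],None,fx=5,fy=5,interpolation=cv2.INTER_CUBIC)
cv2.imwrite("pics/tz.png",a);cv2.imwrite("pics/sz.png",b)
```

```text
(no output)
```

View pics/tz.png

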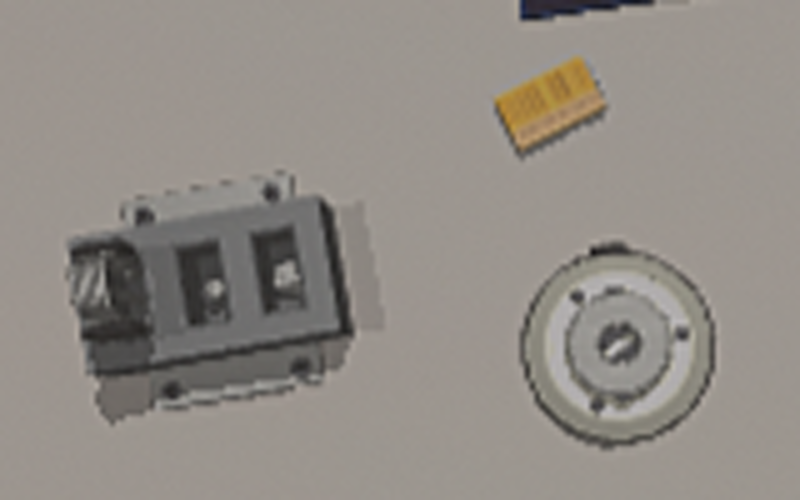

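View pics/sz.png

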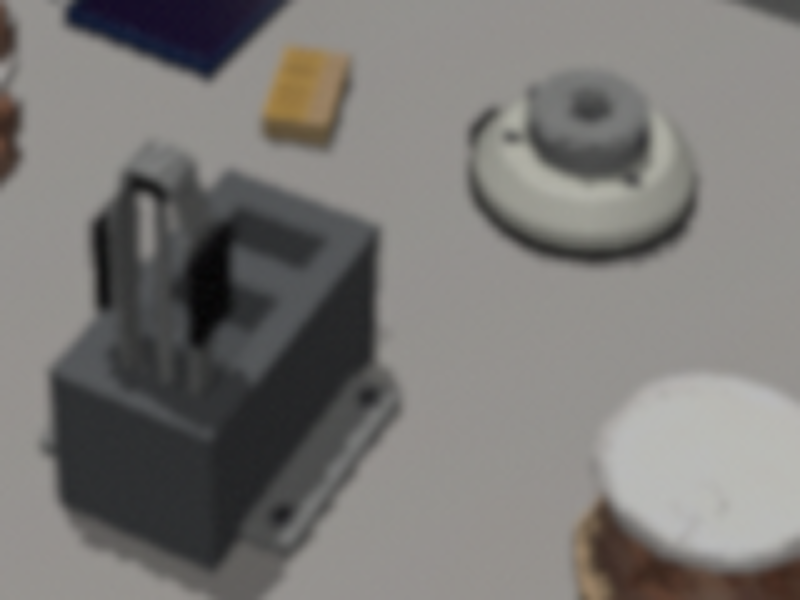

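```bash
cat > h.py <<'E'
import numpy as np,cv2
from plant import *
def ray(c,px):
    K=np.array(c["intrinsics"]);d=np.array(c["dist"]);E=np.array(c["extrinsics"])
    p=cv2.undistortPoints(np.array(px,float).reshape(-1,1,2),K,d).reshape(-1,2)
    v=np.c_[p[:,0],-p[:,1],-np.ones(len(p))]
    R=E[:3,:3];o=-R.T@E[:3,3]
    return o,(v@R)
def onz(c,px,z):
    o,v=ray(c,px);return o+v*((z-o[2])/v[:,2])[:,None]
def proj(c,P):
    E=np.array(c["extrinsics"]);X=np.array(P,float).reshape(-1,3)@E[:3,:3].T+E[:3,3]
    X=X*[1,-1,-1]
    return cv2.projectPoints(X,np.zeros(3),np.zeros(3),np.array(c["intrinsics"]),np.array(c["dist"]))[0].reshape(-1,2)
def tri(c1,p1,c2,p2):
    o1,v1=ray(c1,[p1]);o2,v2=ray(c2,[p2]);v1=v1[0]/np.linalg.norm(v1);v2=v2[0]/np.linalg.norm(v2)
    A=np.c_[v1,-v2];t=np.linalg.lstsq(A,o2-o1,rcond=None)[0]
    a=o1+t[0]*v1;b=o2+t[1]*v2
    return (a+b)/2,np.linalg.norm(a-b)
def crop(img,x0,y0,x1,y1,f,name):
    a=cv2.resize(img[y0:y1,x0:x1],None,fx=f,fy=f,interpolation=cv2.INTER_CUBIC)
    a=cv2.convertScaleAbs(a,alpha=1.4,beta=0)
    for k in range(x0,x1,5):
        cv2.line(a,(int((k-x0)*f),0),(int((k-x0)*f),6 if k%10 else 14),(0,0,255),1)
        if k%10==0: cv2.putText(a,str(k),(int((k-x0)*f),26),0,.4,(0,0,255))
    for k in range(y0,y1,5):
        cv2.line(a,(0,int((k-y0)*f)),(6 if k%10 else 14,int((k-y0)*f)),(0,0,255),1)
        if k%10==0: cv2.putText(a,str(k),(16,int((k-y0)*f)+4),0,.4,(0,0,255))
    cv2.imwrite(name,a)
E
python3 - <<'E'
from h import *
import cv2
t=cv2.imread("pics/top0.png");s=cv2.imread("pics/side0.png")
crop(t,160,200,226,250,12,"pics/t_rack.png")
crop(s,178,240,250,326,7,"pics/s_rack.png")
crop(t,250,215,298,262,12,"pics/t_base.png")
E
```

```text
(no output)
```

View pics/t_rack.png

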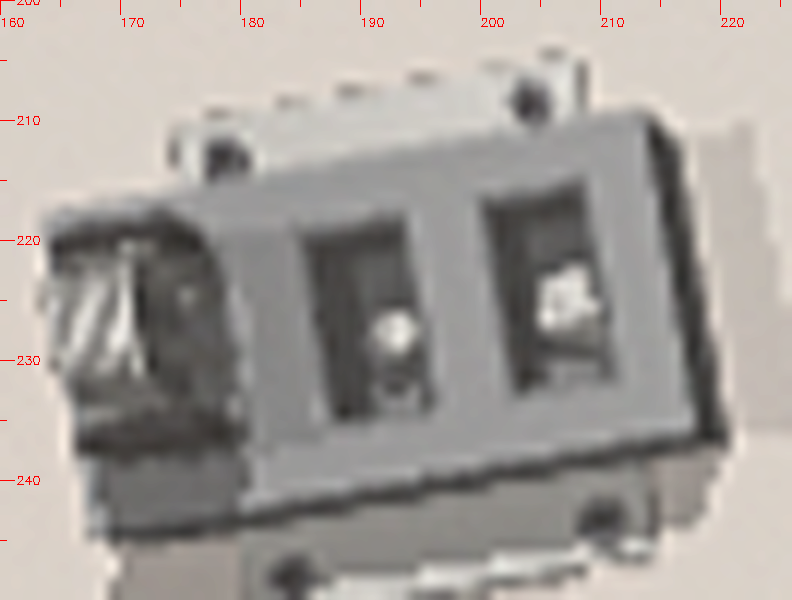

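View pics/s_rack.png

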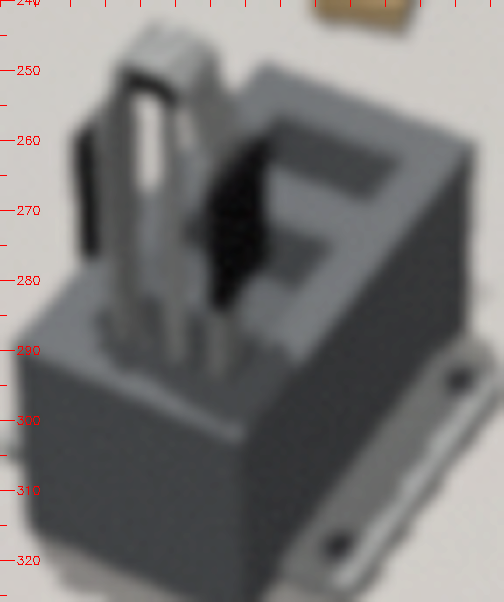

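View pics/t_base.png

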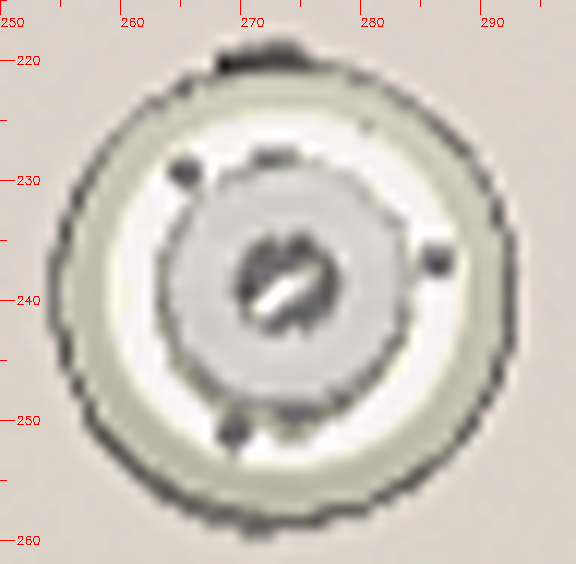

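Run:
```python
from h import *
c=capture("top");s=capture("side")
im=c["img"];g=cv2.cvtColor(im,cv2.COLOR_BGR2GRAY)
print(g[200:250:1,160:222:1][15:40:3,15:])
hs=cv2.cvtColor(im,cv2.COLOR_BGR2HSV)
def rect(P):
    (cx,cy),(w,h),a=cv2.minAreaRect(P[:,:2].astype(np.float32)); return np.round([cx,cy,w,h,a],2)
# pockets : upscale 4 and threshold
f=8
for name,(x0,y0,x1,y1) in dict(mid=(182,214,198,239),right=(197,211,213,236)).items():
    r=cv2.resize(g[y0:y1,x0:x1],None,fx=f,fy=f,interpolation=cv2.INTER_CUBIC)
    for th in (88,95):
        m=(r<th).astype(np.uint8)
        n,l,st,ce=cv2.connectedComponentsWithStats(m)
        k=1+np.argmax(st[1:,4]); cnt=np.argwhere(l==k)[:,::-1].astype(np.float32)
        px=(cnt+.5)/f-.5+[x0,y0]
        print(name,th,rect(onz(c,cv2.convexHull(px.astype(np.float32)).reshape(-1,2),58)))
```

```text
[[132 126  98 104 105 109 113 107 107 109 109 108 109 110 112 111 112 110
  112 111 111 112 113 112 115 116 116 109 104 105 100  86  76  80 118 114
  113 113 116  89  44  60 130 141 136 135 135]
 [ 76 100 115 111 112 112 111 112 111 103 106 101 102  98  94  82  71  71
   74 117 113 111 111 114 114  72  46  48  51  56  56  59  62  65 102 117
  113 114 115 114  53  49  87 145 137 134 137]
 [ 54  53  55  89 100  99  96  96  98  99  71  48  49  49  53  59  62  61
   65  99 116 112 111 112 113  95  59  50  50  64  66  62  58  57  73 119
  113 112 114 113  88  43  61 131 139 135 135]
 [ 92  70  56  64 114  97  95  97  99 100  88  59  50  51  51  67  66  64
   62  72 117 112 111 113 113 113  73  48  49  60 133 142 153 147  84  94
  115 114 113 115 114  52  46  79 144 138 136]
 [ 60  67  65  64  97 116  96  96  97  99 100  67  50  51  51  67 119 137
  160 124  90 114 112 112 113 113  97  58  48  56  99  98  94  83  91  85
  117 114 113 113 115  88  43  60 131 140 135]
 [ 54  63  60  58  77 113  96  96  98  97  99  88  56  50  51  52  71  61
   59  59  73 117 112 111 111 112 113  74  46  51  73  96  93  94  89  67
   95 116 113 114 116 114  52  50  72 146 137]
 [ 58  62  70  68  96  88  99  98  97  97  98 112  70  48  49  51  78  93
   92  99  63  94 115 111 111 112 111 103 104 110 110 109 110 113 114 113
  112 112 112 113 114 114  89  42  60 130 139]
 [ 47  45  42  39  51  68  99  97  96  94  95  95 109 109 110 110 112 111
  111 111 111 110 109 111 111 112 111 112 113 111 113 114 116 118 118 118
  102  91  92  80  73  73  61  42  41  72 156]
 [ 75  76  78  78  76  74 113 111 109 110 111 110 111 111 114 114 115 117
  116 117  87  89  87  71  72  59  50  49  47  50  56  72  90  94  95  95
   95  99  90  97 112 110 109 105 109 157 152]]
mid 88 [428.21 353.97  34.57  19.09  10.68]
mid 95 [428.25 353.87  35.84  20.42  10.38]
right 88 [433.53 322.87  34.52  18.95   9.99]
right 95 [433.65 322.87  35.38  19.58   9.97]
```

Run:
```python
from h import *
c=capture("top");s=capture("side")
yaw=.172;R=np.array([[np.cos(yaw),-np.sin(yaw)],[np.sin(yaw),np.cos(yaw)]])
C=np.array([428.3,354.0])
def w(x,y,z): return np.r_[C+R@[x,y],z]
for cam,n,(x0,y0,x1,y1,f) in((c,"t",(160,200,226,250,12)),(s,"s",(178,240,250,326,7))):
    crop(cam["img"],x0,y0,x1,y1,f,"pics/x.png");a=cv2.imread("pics/x.png")
    def dr(pts,col):
        p=proj(cam,pts);p=((p-[x0,y0]+.5)*f-.5);cv2.polylines(a,[np.round(p).astype(int)],True,col,1)
    dr([w(-28,-52,58),w(28,-52,58),w(28,52,58),w(-28,52,58)],(0,255,0))
    for yy,h in((0,8),(-31,8),(31,7)): dr([w(-16,yy-h,58),w(16,yy-h,58),w(16,yy+h,58),w(-16,yy+h,58)],(255,255,0))
    dr([w(-18,21,78),w(-18,41,78),w(-18,41,112),w(-18,21,112)],(255,0,255))
    dr([w(18,21,78),w(18,41,78),w(18,41,112),w(18,21,112)],(255,0,255))
    cv2.imwrite(f"pics/chk_{n}.png",a)
```

```text
(no output)
```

View pics/chk_t.png

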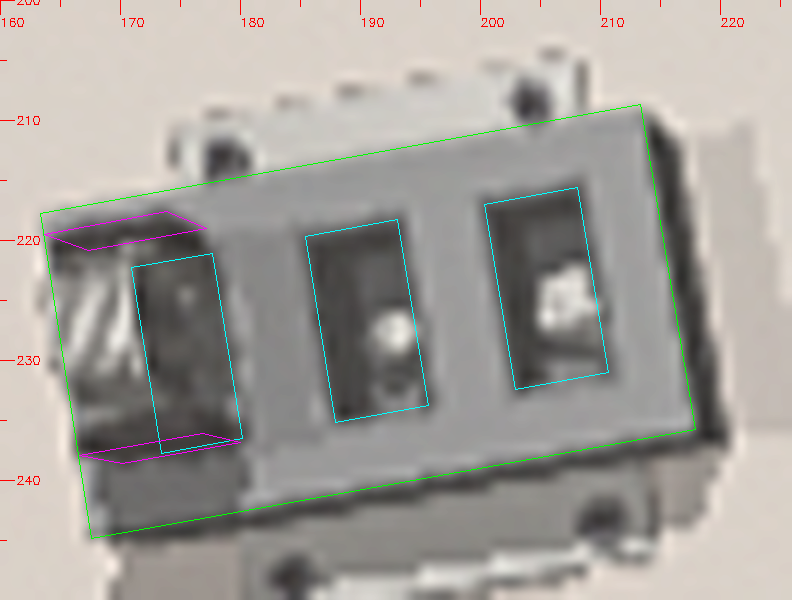

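View pics/chk_s.png

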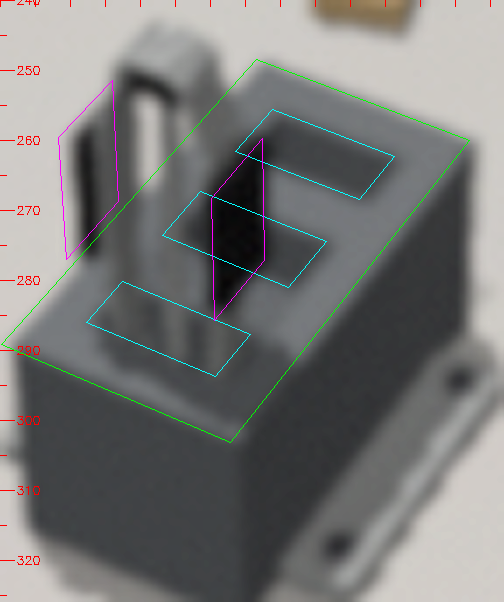

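Run:
```python
from h import *
c=capture("top");s=capture("side")
print("tower base",onz(s,[(155,252),(170,240),(105,330),(122,318)],0))
print("tower top guess",onz(c,[(185,93),(77,150)],250), onz(c,[(213,301),(103,263)],50))
t=c["img"];g=cv2.cvtColor(t,cv2.COLOR_BGR2GRAY)
# base: collar/foot circles in top view
hs=cv2.cvtColor(t,cv2.COLOR_BGR2HSV)
print("foot edges",onz(c,[(253.5,238.5),(292,238.5),(273,219.5),(272.5,258.5)],5))
print("collar l,r,t,b",onz(c,[(262.7,238.5),(283.6,238.5),(273,228),(273,249)],38))
print("bore",onz(c,[(273.4,238.3)],38),onz(c,[(273.4,238.3)],28))
print("slot",onz(c,[(270.3,240.8),(276.2,236.4)],28))
crop(s["img"],255,225,315,275,12,"pics/s_base.png")
```

```text
tower base [[582.99423887 332.10794911   0.        ]
 [585.81330084 291.78837041   0.        ]
 [513.70511311 500.40117338   0.        ]
 [511.89889347 469.19987206   0.        ]]
tower top guess [[640.11571878 334.48331656 250.        ]
 [544.5450783  515.21665083 250.        ]] [[277.79924487 307.49802216  50.        ]
 [354.42919685 534.11840126  50.        ]]
foot edges [[404.65203664 226.31890634   5.        ]
 [404.1025115  144.34825064   5.        ]
 [444.95164018 184.35517514   5.        ]
 [362.05637825 186.25519067   5.        ]]
collar l,r,t,b [[403.26777603 206.57084355  38.        ]
 [402.979055   163.54184982  38.        ]
 [424.76677516 185.13583628  38.        ]
 [381.59100128 185.57370913  38.        ]]
bore [[403.53277564 184.52847466  38.        ]] [[403.91643977 184.34219458  28.        ]]
slot [[398.76860315 190.8405009   28.        ]
 [407.82527363 178.47558543  28.        ]]
```

View pics/s_base.png

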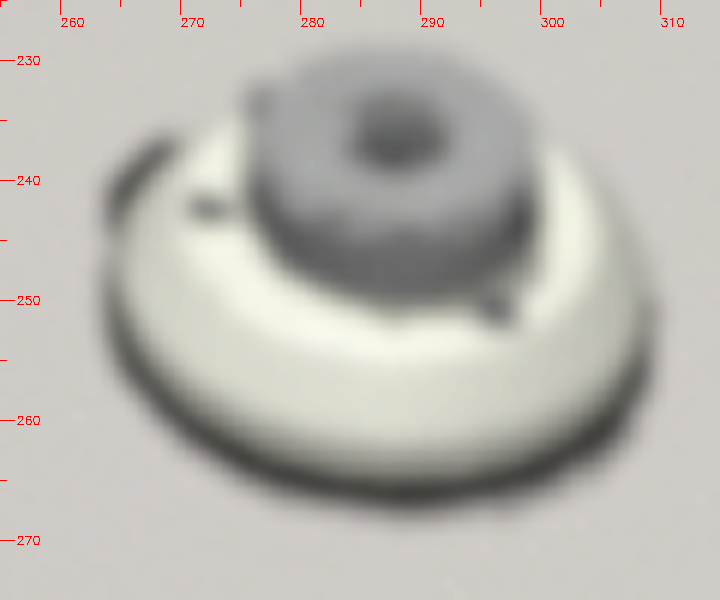

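Run:
```python
from h import *
c=capture("top");s=capture("side")
print("tower bottoms top view",onz(c,[(213,165),(226,150),(180,161),(147,180),(137,192),(88,198)],5))
print("bore side",onz(s,[(287.2,235.6)],38), tri(c,(273.4,238.3),s,(287.2,235.6)))
B=[403.5,184.7]
# rack corners tri
for n,a,b in(("far",(213.0,209.3),(215.6,248.8)),("right",(217.7,236.0),(244.8,260.7)),("nearleft",(167.2,244.8),(211.8,302.3))):
    print(n,tri(c,a,s,b))
```

```text
tower bottoms top view [[564.83930344 313.64806778   5.        ]
 [597.85831886 285.34422132   5.        ]
 [574.53074795 386.04859113   5.        ]
 [533.21846007 457.90916919   5.        ]
 [507.00380982 479.31543317   5.        ]
 [494.78540564 587.4188648    5.        ]]
bore side [[402.62944009 184.64474543  38.        ]] (array([403.23090358, 184.34166333,  37.55197996]), np.float64(0.7309460162631458))
far (array([462.30462377, 307.18706947,  57.54838658]), np.float64(0.6524736295546508))
right (array([408.5599043 , 297.95982725,  56.01386129]), np.float64(0.8193984277337288))
nearleft (array([390.44166549, 399.70236406,  59.14909083]), np.float64(0.9910795473181966))
```

Run:
```python
from h import *
c=capture("top");s=capture("side")
print(tri(c,(385,240),s,(372,100)),tri(c,(340,205),s,(330,107)))
for z in(0,100,200): print(onz(c,[(327,195),(340,318),(418,318),(422,193)],z)[:,:2].round())
```

```text
(array([380.09954844,   1.32074754, 238.83529026]), np.float64(25.40075509354017)) (array([432.28754125,  69.32193234, 235.62770759]), np.float64(39.218867608804096))
[[ 497.   67.]
 [ 237.   46.]
 [ 236. -118.]
 [ 500. -138.]]
[[ 484.   81.]
 [ 250.   61.]
 [ 248.  -86.]
 [ 487. -104.]]
[[471.  94.]
 [263.  77.]
 [261. -54.]
 [474. -71.]]
```

arm_command(
  series=[0,0,0.06,0,0,0,0.06,0,0,0,0.06,0,0.042,0.032,0,0.1,0.042,0.032,0,0.1,0.042,0.032,0,0.1,0.042,0.032,0,0.1,0.042,0.032,0,0.1],
  hand=1,
)

```text
time: 1.6
ee_pos: [403.0, -324.9, 426.2]
tcp_rot: [[0.638, 0.77, 0.0], [0.77, -0.638, -0.001], [-0.001, 0.001, -1.0]]
force: [-0.0, -0.2, 0.2]
width: 91.6
```

arm_command(
  series=[0.02,0.05,0,0.08,0.02,0.05,0,0.08,0.02,0.05,0,0.08,0.02,0.05,0,0.08,0,0.06,0,0.08,0,0.06,0,0.08,-0.005,0.06,0,0.08,-0.005,0.06,0,0.08,-0.01,0.055,0,0.08,-0.01,0.055,0,0.08],
)

```text
time: 2.85
ee_pos: [455.1, 242.5, 424.1]
tcp_rot: [[-0.135, 0.991, 0.0], [0.991, 0.135, 0.0], [0.0, 0.0, -1.0]]
force: [1.3, -0.4, 0.9]
width: 92.1
```

arm_command(
  series=[-0.01,0.05,0,0.03,-0.01,0.05,0,0.03,-0.005,0.03,-0.02,0,0,0,0,0],
)

```text
time: 3.35
ee_pos: [427.0, 380.4, 402.9]
tcp_rot: [[-0.203, 0.979, -0.0], [0.979, 0.203, 0.0], [0.0, -0.0, -1.0]]
force: [1.0, -0.5, -0.5]
width: 91.9
```

arm_command(
  series=[-0.005,0.004,-0.06,-0.032,0,0,-0.06,0,0,0,-0.06,0,0,0,-0.04,0,0,0,0,0],
)

```text
time: 3.98
ee_pos: [424.1, 380.8, 182.4]
tcp_rot: [[-0.168, 0.986, 0.009], [0.986, 0.167, 0.004], [0.002, 0.009, -1.0]]
force: [-0.3, 0.6, -0.1]
width: 91.7
```

Run:
```python
from h import *
s=capture("side");c=capture("top");o=observe();print(o["ee_pos"],o["tcp_rot"][:,1])
crop(s["img"],150,180,270,300,6,"pics/s1.png");crop(c["img"],130,180,230,270,7,"pics/t1.png")
```

```text
[425.9026672  382.44297688 186.0377299 ] [0.98572515 0.16761645 0.01583197]
```

View pics/s1.png

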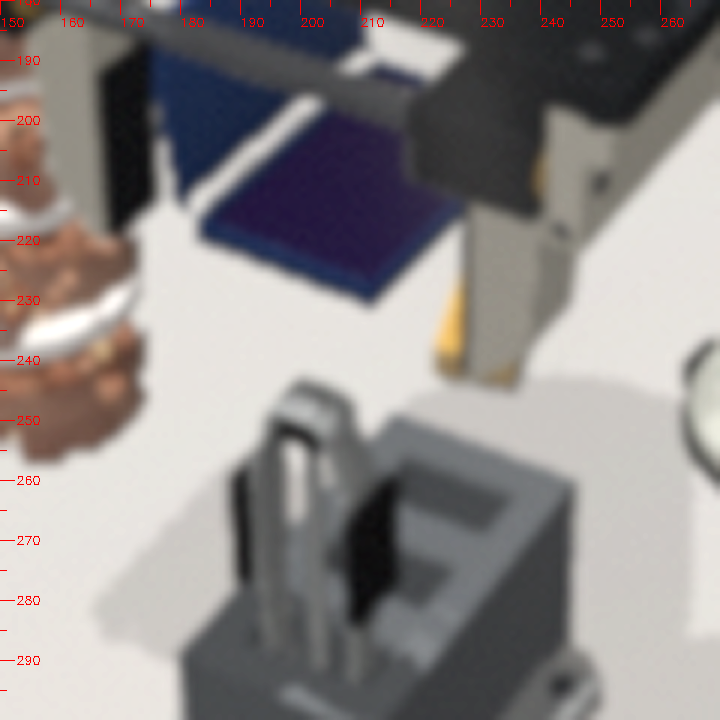

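Run:
```python
from h import *
c=capture("side");cv2.imwrite("pics/s1f.png",c["img"]);o=observe();print({k:np.round(v,3) for k,v in o.items()})
```

```text
{'time': np.float64(4.125), 'qpos': array([ 0.599,  0.465,  1.487, -0.002,  1.171,  0.431]), 'joint_vel': array([ 0.005, -0.008, -0.007,  0.   , -0.007,  0.001]), 'effort': array([-1.1600e-01, -4.7065e+01, -2.2601e+01,  5.9000e-02, -4.0000e-02,
       -6.0000e-03]), 'ee_pos': array([426.222, 382.881, 186.791]), 'tcp_rot': array([[-0.168,  0.986,  0.016],
       [ 0.986,  0.168,  0.009],
       [ 0.007,  0.018, -1.   ]]), 'force': array([ 0.768, -0.057,  0.45 ]), 'torque': array([ 0.018, -0.106, -0.022]), 'width': np.float64(91.81)}
```

View pics/s1f.png

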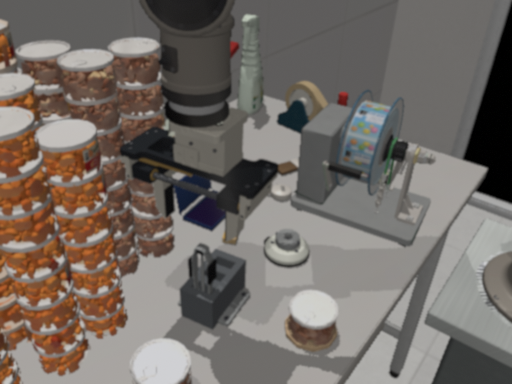

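View pics/t1.png

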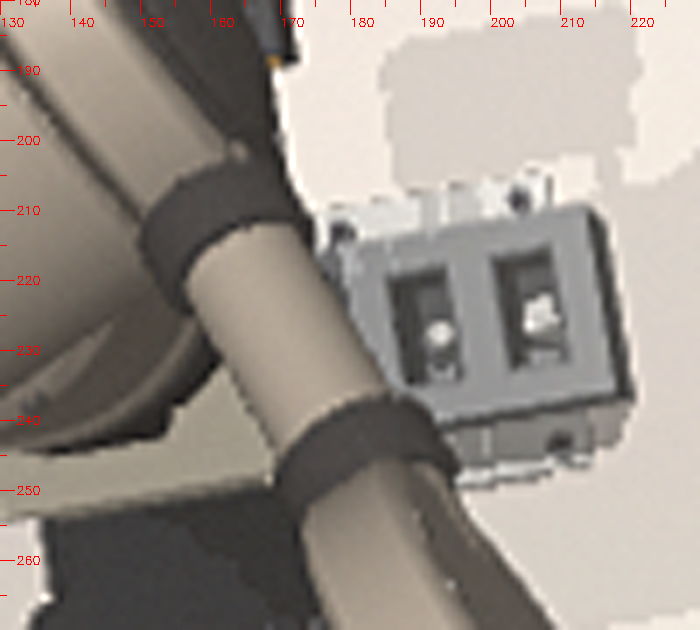

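arm_command(
  series=[-0.004,0.001,-0.01,0,0,0,-0.01,0,0,0,-0.01,0,0,0,0,0],
)

```text
time: 4.62
ee_pos: [423.4, 384.9, 158.9]
tcp_rot: [[-0.168, 0.986, 0.022], [0.986, 0.168, 0.013], [0.01, 0.024, -1.0]]
force: [-0.2, -0.1, -0.5]
width: 91.7
```

```bash
cat > st.py <<'E'
from h import *
o=observe();R=o["tcp_rot"]
print("t",round(float(o["time"]),2),"p",o["ee_pos"].round(1),"yaw_y",round(float(np.arctan2(R[1,1],R[0,1])),4),"z",R[:,2].round(4),"F",o["force"].round(1),"T",o["torque"].round(2),"w",round(float(o["width"]),1),"q6",round(o["qpos"][5],2))
E
python3 st.py
```

```text
t 4.62 p [423.4 384.9 158.9] yaw_y 0.1687 z [ 0.0221  0.0134 -0.9997] F [-0.2 -0.1 -0.5] T [-0.03 -0.1  -0.03] w 91.7 q6 0.44
```

arm_command(
  series=[0,0,0,0,0,0,0,0],
)

```text
time: 4.88
ee_pos: [423.6, 385.1, 159.0]
tcp_rot: [[-0.168, 0.986, 0.022], [0.986, 0.168, 0.014], [0.01, 0.024, -1.0]]
force: [0.6, -0.3, -0.5]
width: 91.7
```

```bash
python3 st.py
```

```text
t 4.88 p [423.6 385.1 159. ] yaw_y 0.1687 z [ 0.0224  0.0135 -0.9997] F [ 0.6 -0.3 -0.5] T [-0.04 -0.12 -0.07] w 91.7 q6 0.44
```

arm_command(
  series=[0,0,0.03,0,0,0,0.03,0],
)

```text
time: 5.12
ee_pos: [422.6, 384.3, 218.3]
tcp_rot: [[-0.168, 0.986, 0.018], [0.986, 0.168, 0.011], [0.007, 0.02, -1.0]]
force: [-0.2, -0.2, 0.5]
width: 91.6
```

```bash
python3 st.py
python3 - <<'E'
from h import *
capture("top");capture("top");capture("top")
E
python3 st.py
```

```text
t 5.12 p [422.6 384.3 218.3] yaw_y 0.1688 z [ 0.0182  0.0106 -0.9998] F [-0.2 -0.2  0.5] T [-0.   -0.08 -0.07] w 91.6 q6 0.44
t 5.28 p [423.3 384.8 218.9] yaw_y 0.1687 z [ 0.0213  0.0128 -0.9997] F [ 0.1 -0.5 -0.1] T [-0.07 -0.14  0.03] w 92.0 q6 0.44
```

arm_command(
  series=[0,0,0.05,0,0,0,0.05,0,0,0,0.05,0,0,0,0.05,0,0,0,0,0],
)

```text
time: 5.9
ee_pos: [421.3, 383.3, 417.9]
tcp_rot: [[-0.168, 0.986, 0.013], [0.986, 0.168, 0.007], [0.004, 0.013, -1.0]]
force: [-0.1, -0.4, -0.6]
width: 92.0
```

```bash
cat > settle.py <<'E'
from h import *
capture("top");capture("top");capture("top")
exec(open("st.py").read())
E
python3 settle.py
```

```text
t 6.05 p [420.4 382.6 412.8] yaw_y 0.1685 z [ 0.0044  0.001  -1.    ] F [-0.5 -0.4  0. ] T [-0.01 -0.16 -0.03] w 92.2 q6 0.44
```

arm_command(
  series=[0.0015,0.0015,-0.06,0],
)

```text
time: 6.18
ee_pos: [423.1, 384.9, 354.2]
tcp_rot: [[-0.168, 0.986, 0.01], [0.986, 0.168, 0.005], [0.003, 0.011, -1.0]]
force: [1.3, 0.2, -1.1]
width: 91.5
```

```bash
python3 settle.py
```

```text
t 6.33 p [420.1 382.8 348.1] yaw_y 0.1684 z [-0.0054 -0.0058 -1.    ] F [-0.5  1.   1.2] T [-0.   -0.19 -0.02] w 92.0 q6 0.44
```

arm_command(
  series=[0,0,-0.06,0],
)

```text
time: 6.45
ee_pos: [423.3, 385.0, 296.1]
tcp_rot: [[-0.168, 0.986, 0.006], [0.986, 0.168, 0.002], [0.001, 0.006, -1.0]]
force: [1.4, 0.7, -0.2]
width: 91.8
```

```bash
python3 settle.py
```

```text
t 6.6 p [420.1 382.7 290.2] yaw_y 0.1684 z [-0.0082 -0.0077 -0.9999] F [-0.  -0.3  1.1] T [-0.03 -0.11 -0.  ] w 91.7 q6 0.44
```

arm_command(
  series=[0,0,-0.06,0],
)

```text
time: 6.72
ee_pos: [424.8, 386.0, 238.1]
tcp_rot: [[-0.168, 0.986, 0.007], [0.986, 0.168, 0.003], [0.001, 0.007, -1.0]]
force: [0.6, -0.8, -1.1]
width: 92.0
```

```bash
python3 settle.py
```

```text
t 6.88 p [420.8 383.1 231.8] yaw_y 0.1684 z [-0.0083 -0.0079 -0.9999] F [-0.2  0.8  1. ] T [-0.02 -0.13 -0.02] w 91.6 q6 0.44
```

arm_command(
  series=[0.001,0.001,-0.03,0,0,0,-0.03,0,0,0,-0.03,0],
)

```text
time: 7.25
ee_pos: [431.0, 390.7, 157.3]
tcp_rot: [[-0.168, 0.986, 0.015], [0.986, 0.168, 0.009], [0.006, 0.017, -1.0]]
force: [0.2, -0.2, -0.1]
width: 91.6
```

```bash
python3 settle.py
```

```text
t 7.4 p [429.6 389.7 155.7] yaw_y 0.1685 z [ 0.0112  0.0058 -0.9999] F [0.3 0.7 0.8] T [-0.03 -0.09 -0.  ] w 91.5 q6 0.44
```

arm_command(
  series=[-0.007,-0.005,-0.03,0],
)

```text
time: 7.52
ee_pos: [426.1, 387.1, 130.9]
tcp_rot: [[-0.168, 0.986, 0.02], [0.986, 0.168, 0.012], [0.008, 0.022, -1.0]]
force: [0.1, -1.5, -0.9]
width: 91.9
```

```bash
python3 settle.py
```

```text
t 7.67 p [423.3 385.3 127.7] yaw_y 0.1685 z [ 0.0124  0.0067 -0.9999] F [ 0.1 -0.8 -0.8] T [ 0.02 -0.07 -0.03] w 91.7 q6 0.44
```

arm_command(
  series=[-0.0015,-0.001,-0.0375,0],
)

```text
time: 7.8
ee_pos: [425.3, 386.7, 95.1]
tcp_rot: [[-0.168, 0.986, 0.021], [0.986, 0.168, 0.013], [0.009, 0.023, -1.0]]
force: [0.7, 0.6, 0.0]
width: 92.1
```

```bash
python3 settle.py
python3 - <<'E'
from h import *
s=capture("side")
crop(s["img"],150,180,270,300,6,"pics/s2.png")
E
```

```text
t 7.95 p [422.2 384.5  91.2] yaw_y 0.1685 z [ 0.0122  0.0065 -0.9999] F [ 0.3 -0.4  0.8] T [-0.02 -0.07 -0.05] w 92.1 q6 0.44
```

View pics/s2.png

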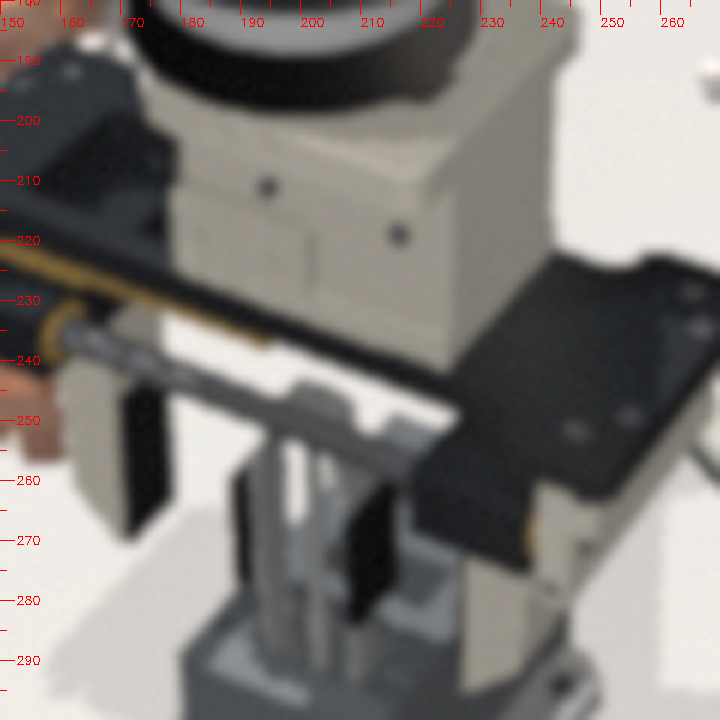

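arm_command(
  series=[0,0,0,0,0,0,0,0,0,0,0,0,0,0,0,0],
  hand=0.375,
  newtons=15,
)

```text
time: 8.5
ee_pos: [425.2, 386.6, 97.0]
tcp_rot: [[-0.168, 0.986, 0.02], [0.986, 0.168, 0.012], [0.008, 0.022, -1.0]]
force: [0.1, 0.1, 0.4]
width: 56.2
```

```bash
python3 settle.py
```

```text
t 8.65 p [425.  386.5  96.6] yaw_y 0.1685 z [ 0.0196  0.0117 -0.9997] F [0.2 0.6 0.6] T [-0.02 -0.18  0.02] w 44.3 q6 0.44
```

Run:
```python
from h import *
for i in range(6):
    capture("top");o=observe();print(o["time"],o["ee_pos"].round(2),o["tcp_rot"][:2,2].round(4),o["joint_vel"].round(3)[1:5],o["width"].round(1))
```

```text
Traceback (most recent call last):
AttributeError: 'float' object has no attribute 'round'
```

```bash
cat > watch.py <<'E'
from h import *
import sys
for i in range(int(sys.argv[1])):
    capture("top");o=observe();print(round(float(o["time"]),2),o["ee_pos"].round(2),o["tcp_rot"][:2,2].round(4),o["force"].round(1),o["joint_vel"].round(3)[1:5],round(float(o["width"]),1))
E
python3 watch.py 5
```

```text
8.75 [424.94 386.47  96.48] [0.0193 0.0115] [ 0.3  0.2 -0.6] [ 0.001  0.001 -0.     0.   ] 37.0
8.8 [424.98 386.49  96.51] [0.0194 0.0116] [-0.1  0.5  1.7] [-0.001 -0.002  0.001 -0.001] 35.6
8.85 [425.05 386.56  96.56] [0.0196 0.0117] [-0.3  0.3  0.2] [-0.    -0.001 -0.001 -0.004] 35.2
8.9 [425.11 386.55  96.56] [0.0197 0.0117] [0.6 0.2 0.3] [ 0.001 -0.001 -0.002 -0.002] 34.5
8.95 [425.11 386.56  96.56] [0.0198 0.0117] [0.3 0.6 0. ] [ 0.    -0.001  0.001 -0.001] 34.5
```

arm_command(
  series=[0,0,0.01,0,0,0,0.02,0,0,0,0.02,0,0,0,0.03,0,0,0,0.03,0,0,0,0.03,0],
)

```text
time: 9.7
ee_pos: [423.3, 385.3, 240.8]
tcp_rot: [[-0.168, 0.986, 0.015], [0.986, 0.168, 0.009], [0.006, 0.016, -1.0]]
force: [0.6, -0.9, -0.0]
width: 34.4
```

```bash
python3 watch.py 6;  python3 - <<'E'
from h import *
s=capture("side");c=capture("top")
crop(s["img"],150,180,270,300,6,"pics/s3.png")
crop(c["img"],130,180,230,270,7,"pics/t3.png")
E
```

```text
9.75 [424.73 386.38 245.44] [0.0212 0.0129] [1.6 0.  2.6] [ 0.005  0.027  0.001 -0.113] 34.7
9.8 [424.74 386.39 243.5 ] [0.021  0.0128] [ 0.7 -0.2 -0.5] [ 0.044  0.074 -0.002 -0.059] 34.6
9.85 [424.04 385.85 241.21] [0.0182 0.0108] [ 0.  -0.2 -0.5] [ 0.038  0.056 -0.002 -0.02 ] 34.3
9.9 [423.39 385.39 239.5 ] [0.0155 0.0089] [-0.  -0.  -0.2] [ 0.024  0.031  0.    -0.005] 34.3
9.95 [423.02 385.11 238.52] [0.0138 0.0077] [-0.2 -0.9 -0.9] [ 0.016  0.014 -0.001  0.002] 34.8
10.0 [422.9  384.99 238.01] [0.0129 0.0071] [-0.4  0.7 -0.7] [0.008 0.003 0.001 0.002] 34.6
```

View pics/s3.png

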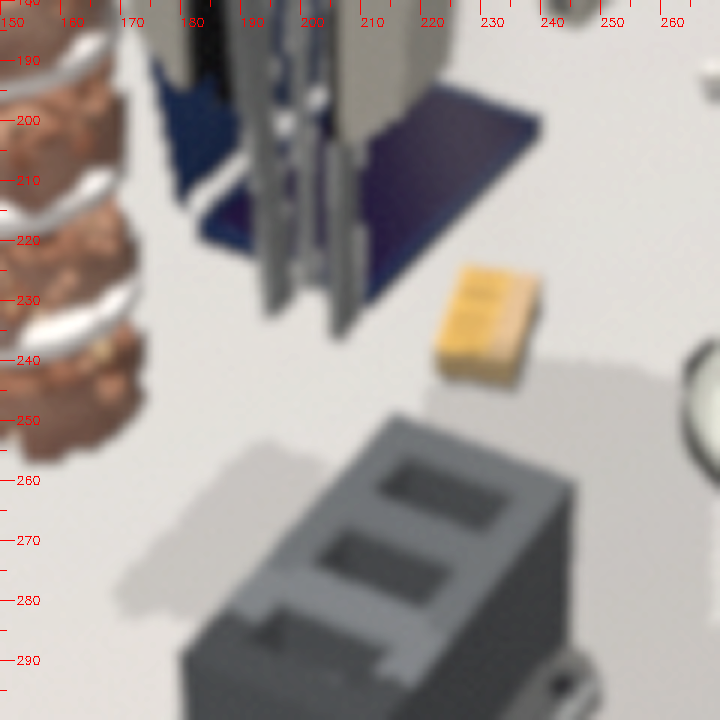

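View pics/t3.png

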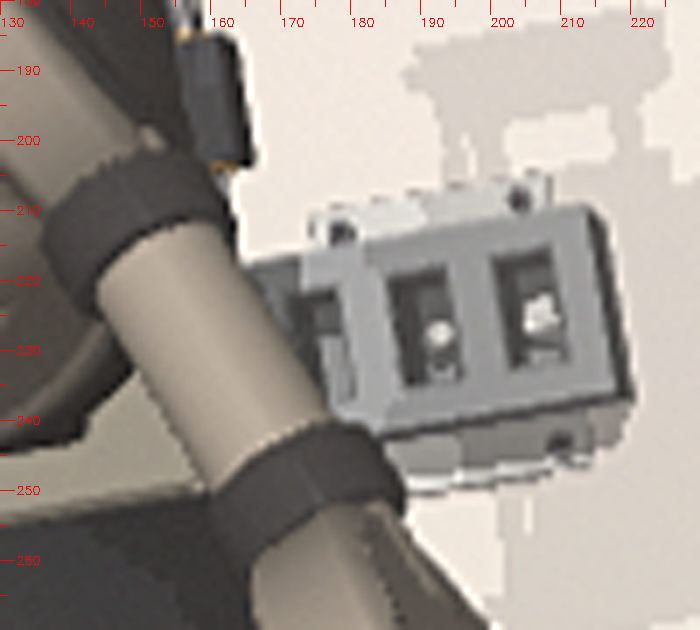

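```bash
python3 watch.py 3
python3 - <<'E'
from h import *
s=capture("side");o=observe();p=o["ee_pos"];Z=o["tcp_rot"][:,2]
g=cv2.cvtColor(s["img"],cv2.COLOR_BGR2GRAY)
f=8
crop(s["img"],185,210,215,242,20,"pics/tip.png")
crop(s["img"],195,245,245,300,12,"pics/pk.png")
# pocket right in side view
for n,(x0,y0,x1,y1) in dict(right=(208,250,240,270),mid=(199,264,229,284)).items():
    r=cv2.resize(g[y0:y1,x0:x1],None,fx=f,fy=f,interpolation=cv2.INTER_CUBIC)
    for th in(64,70,76):
        m=(r<th).astype(np.uint8);n_,l,st,ce=cv2.connectedComponentsWithStats(m);k=1+np.argmax(st[1:,4])
        cnt=np.argwhere(l==k)[:,::-1].astype(np.float32);px=(cnt+.5)/f-.5+[x0,y0]
        h=cv2.convexHull(px.astype(np.float32)).reshape(-1,2);P=onz(s,h,58)[:,:2].astype(np.float32)
        print(n,th,cv2.minAreaRect(P))
print(p,Z)
E
```

```text
10.15 [423.08 385.16 238.03] [0.013  0.0072] [ 0.7  0.9 -0.2] [-0.003 -0.006  0.001  0.002] 34.2
10.2 [423.19 385.21 238.21] [0.0133 0.0074] [-0.   1.1 -0. ] [-0.003 -0.005 -0.     0.002] 34.8
10.25 [423.26 385.26 238.38] [0.0136 0.0076] [-0.4  0.5 -0.6] [-0.003 -0.007 -0.002  0.002] 34.7
right 64 ((432.1229248046875, 323.8810729980469), (32.43056106567383, 15.67844009399414), 10.246088027954102)
right 70 ((432.1587219238281, 323.616943359375), (34.28218078613281, 17.496028900146484), 10.346745491027832)
right 76 ((432.1468505859375, 323.4537353515625), (36.062171936035156, 20.02712631225586), 10.066823959350586)
mid 64 ((426.6225891113281, 353.7288818359375), (32.472137451171875, 15.307273864746094), 10.691226959228516)
mid 70 ((426.609130859375, 353.5557861328125), (33.9369010925293, 17.047151565551758), 9.798604965209961)
mid 76 ((426.7052917480469, 353.3260803222656), (35.96023178100586, 19.091758728027344), 9.59889030456543)
[423.33835877 385.32632218 238.59472252] [ 0.01394084  0.00780922 -0.99987233]
```

View pics/tip.png

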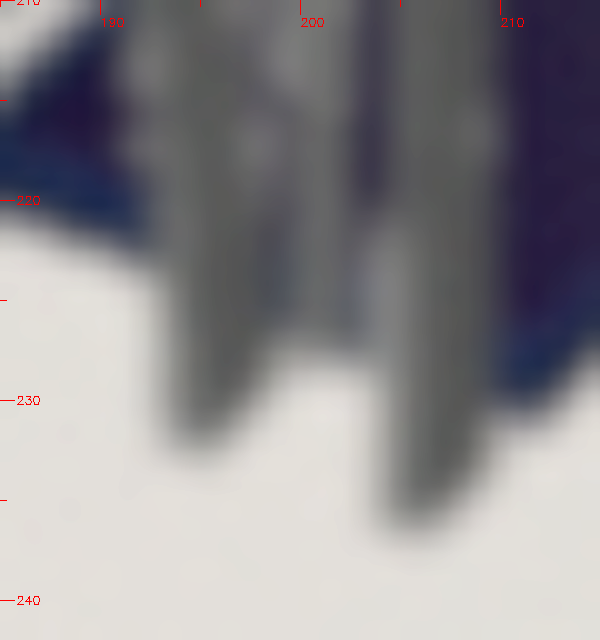

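View pics/pk.png

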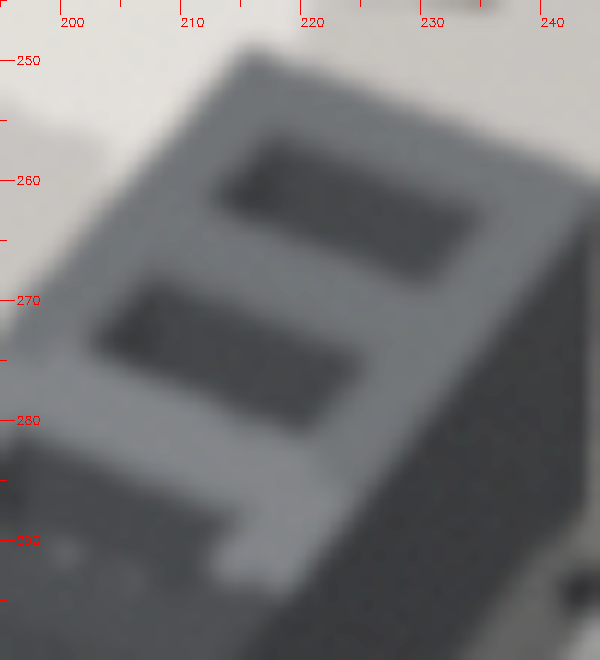

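Run:
```python
from h import *
s=capture("side");o=observe();p=o["ee_pos"];Z=o["tcp_rot"][:,2]
zt=p[2]-78.6
t=onz(s,[(195.2,229.6),(206.2,233.7),(200.7,231.7)],zt);print(t.round(1),p.round(1),Z.round(4))
print("tool axis pt",(p+Z*78.6).round(1))
```

```text
[[432.2 383.  160.1]
 [414.7 380.1 160.1]
 [423.4 381.6 160.1]] [423.4 385.3 238.7] [ 0.0142  0.008  -0.9999]
tool axis pt [424.5 386.  160.2]
```

arm_command(
  series=[0.002,-0.014,0,0.007,0.002,-0.015,0,0,0.002,-0.015,0,0,0.002,-0.014,0,0],
)

```text
time: 10.85
ee_pos: [431.7, 323.4, 238.5]
tcp_rot: [[-0.176, 0.984, 0.014], [0.984, 0.176, 0.007], [0.005, 0.015, -1.0]]
force: [0.2, 0.8, -0.3]
width: 34.7
```

```bash
python3 watch.py 7|tail -3
```

```text
11.1 [431.58 324.88 238.49] [0.014  0.0078] [-0.4  0.4 -1.1] [ 0.005 -0.004 -0.001  0.   ] 34.6
11.15 [431.51 325.1  238.43] [0.0139 0.0078] [-0.6  0.5 -1.3] [ 0.003 -0.    -0.     0.002] 34.7
11.2 [431.4  325.2  238.33] [0.0138 0.0076] [-0.8 -0.7 -0.5] [ 0.002  0.    -0.002  0.   ] 34.7
```

arm_command(
  series=[0.001,0.002,-0.04,0],
)

```text
time: 11.32
ee_pos: [434.1, 328.7, 200.6]
tcp_rot: [[-0.177, 0.984, 0.02], [0.984, 0.177, 0.011], [0.008, 0.022, -1.0]]
force: [0.5, 0.8, -1.7]
width: 34.5
```

```bash
python3 watch.py 7|tail -7
```

```text
11.38 [430.77 326.96 193.41] [0.0091 0.0052] [-1.4 -1.3 -5.7] [ 0.011  0.006 -0.003  0.154] 34.7
11.43 [430.33 326.62 194.85] [0.0072 0.0041] [ 0.4 -0.7 -1.3] [-0.039 -0.069 -0.001  0.073] 34.4
11.47 [431.26 327.06 196.93] [0.0098 0.0055] [ 0.6 -0.2 -0.4] [-0.032 -0.056 -0.002  0.019] 34.2
11.53 [432.17 327.46 198.4 ] [0.0126 0.007 ] [ 0.1 -0.4 -0.2] [-0.023 -0.031 -0.001  0.002] 34.5
11.57 [432.72 327.68 199.27] [0.0145 0.0081] [ 1.2  0.  -1.4] [-0.014 -0.012 -0.002 -0.005] 34.2
11.62 [432.98 327.74 199.68] [0.0156 0.0086] [0.  0.1 0.3] [-0.008 -0.001  0.001 -0.007] 34.8
11.68 [433.   327.68 199.76] [0.0158 0.0088] [ 0.9  0.4 -0.8] [-0.003  0.007 -0.001 -0.005] 34.8
```

arm_command(
  series=[-0.001,-0.0005,-0.04,0],
)

```text
time: 11.8
ee_pos: [434.6, 328.7, 163.2]
tcp_rot: [[-0.177, 0.984, 0.024], [0.984, 0.177, 0.013], [0.009, 0.026, -1.0]]
force: [-0.2, -0.6, -0.6]
width: 34.1
```

```bash
python3 watch.py 8|tail -2
python3 - <<'E'
from h import *
s=capture("side")
crop(s["img"],195,210,255,285,10,"pics/s4.png")
E
```

```text
12.15 [432.88 327.68 161.49] [0.0184 0.0102] [ 0.1 -0.  -0.9] [ 0.001  0.006  0.    -0.006] 34.5
12.2 [432.76 327.61 161.28] [0.0182 0.0101] [-0.5  0.1 -0.5] [ 0.002  0.009  0.001 -0.006] 34.5
```

View pics/s4.png

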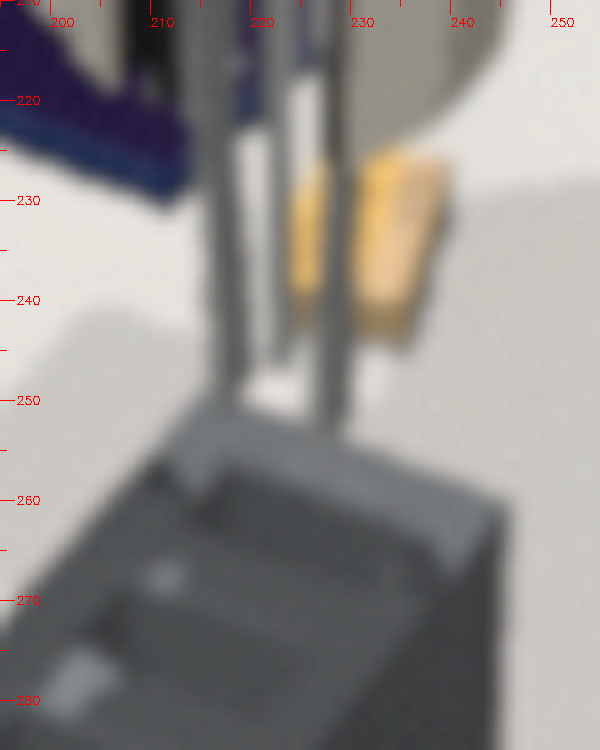

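arm_command(
  series=[0,0,-0.014,0],
)

```text
time: 12.38
ee_pos: [433.5, 328.0, 148.0]
tcp_rot: [[-0.177, 0.984, 0.021], [0.984, 0.177, 0.012], [0.008, 0.023, -1.0]]
force: [0.8, 0.4, -0.2]
width: 34.8
```

```bash
python3 watch.py 8|tail -2
python3 - <<'E'
from h import *
s=capture("side")
crop(s["img"],200,235,250,285,12,"pics/s5.png")
a=cv2.imread("pics/s5.png");a=cv2.convertScaleAbs(a,alpha=1.5);cv2.imwrite("pics/s5.png",a)
E
```

```text
12.72 [432.71 327.58 147.12] [0.0179 0.01  ] [-0.4  0.4 -1.3] [-0.003 -0.001  0.    -0.001] 34.8
12.78 [432.73 327.56 147.17] [0.0181 0.01  ] [-0.2  0.1 -0. ] [-0.003  0.001 -0.    -0.001] 34.6
```

View pics/s5.png

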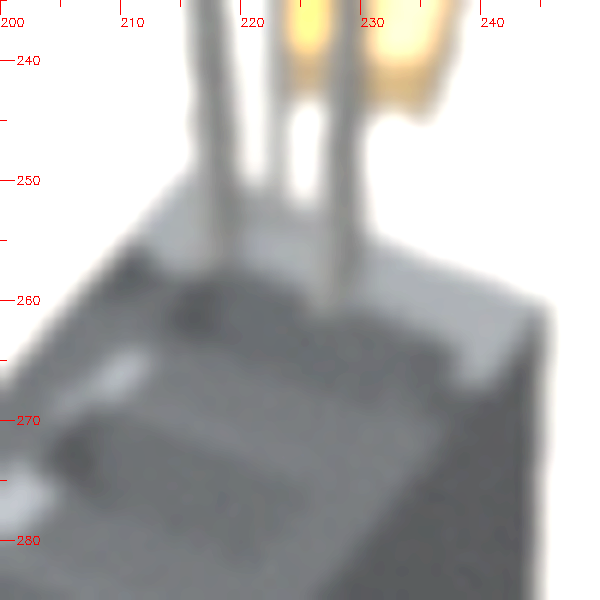

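Run:
```python
from h import *
s=capture("side");o=observe();p=o["ee_pos"];zt=p[2]-78.6;print(zt)
x0,y0,f=200,235,12
a=cv2.imread("pics/s5.png")
yaw=.177;R=np.array([[np.cos(yaw),-np.sin(yaw)],[np.sin(yaw),np.cos(yaw)]])
C=np.array([432.15,323.6])
def dr(pts,col):
    q=proj(s,pts);q=((q-[x0,y0]+.5)*f-.5);cv2.polylines(a,[np.round(q).astype(int)],True,col,1)
def box(cx,hx,hy,z): return [np.r_[C+R@[cx+i*hx,j*hy],z] for i,j in((-1,-1),(1,-1),(1,1),(-1,1))]
dr(box(0,16,8,58),(255,255,0))
for k in(-1,1): dr(box(k*9.8,1.8,5,zt),(0,0,255))
cv2.imwrite("pics/s6.png",a)
```

```text
68.6046869394923
```

View pics/s6.png

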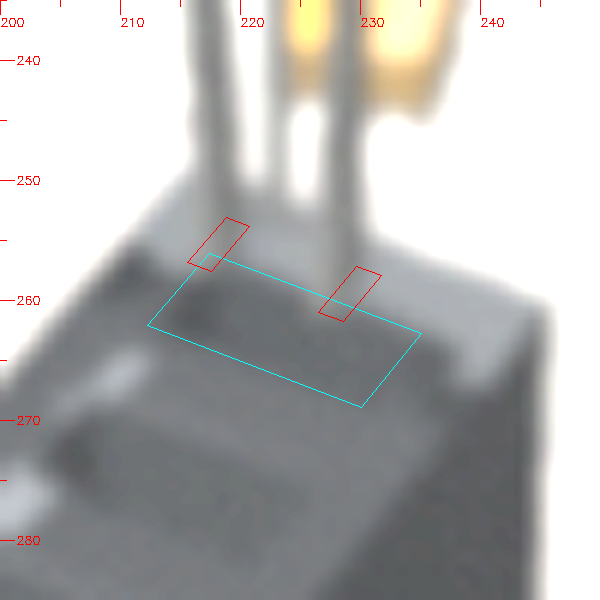

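arm_command(
  series=[-0.0005,-0.001,-0.014,0],
)

```text
time: 13.0
ee_pos: [432.9, 327.0, 133.7]
tcp_rot: [[-0.177, 0.984, 0.02], [0.984, 0.177, 0.011], [0.008, 0.022, -1.0]]
force: [-0.5, 0.1, -0.2]
width: 34.4
```

```bash
python3 watch.py 8|tail -8
python3 - <<'E'
from h import *
s=capture("side")
crop(s["img"],200,235,250,285,12,"pics/s7.png")
a=cv2.imread("pics/s7.png");a=cv2.convertScaleAbs(a,alpha=1.5);cv2.imwrite("pics/s7.png",a)
E
```

```text
13.05 [431.39 326.   130.99] [0.0162 0.0089] [-0.9 -0.9 -2.4] [ 0.007  0.01  -0.002  0.055] 34.8
13.1 [431.13 325.89 131.35] [0.0151 0.0083] [-0.7 -0.1 -1.2] [-0.01  -0.024  0.002  0.03 ] 34.6
13.15 [431.48 326.12 132.01] [0.0158 0.0088] [ 0.1 -0.7 -0.6] [-0.011 -0.021  0.002  0.008] 34.7
13.2 [431.86 326.36 132.55] [0.0168 0.0093] [ 0.5 -0.  -1.4] [-0.009 -0.015  0.002  0.003] 34.4
13.25 [432.13 326.5  132.93] [0.0176 0.0098] [ 0.6 -0.8 -0.4] [-0.007 -0.008 -0.001 -0.   ] 34.4
13.3 [432.26 326.59 133.17] [0.018 0.01 ] [ 0.1 -0.4 -0.8] [-0.004 -0.006  0.001  0.   ] 34.7
13.35 [432.34 326.66 133.32] [0.0184 0.0102] [ 0.6 -0.2 -0.7] [-0.002 -0.002 -0.001 -0.001] 34.5
13.4 [432.36 326.67 133.4 ] [0.0185 0.0103] [-0.5 -0.3 -1.5] [-0.001  0.    -0.     0.002] 34.7
```

View pics/s7.png

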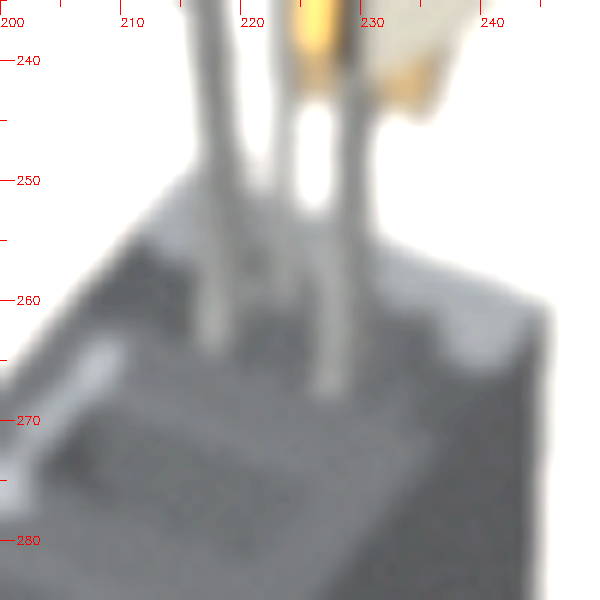

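arm_command(
  series=[-0.0003,-0.0003,-0.012,0],
)

```text
time: 13.58
ee_pos: [432.7, 326.7, 121.9]
tcp_rot: [[-0.177, 0.984, 0.021], [0.984, 0.177, 0.012], [0.008, 0.022, -1.0]]
force: [0.7, 0.1, -0.4]
width: 34.4
```

```bash
python3 watch.py 8
```

```text
13.62 [431.45 325.97 119.63] [0.0171 0.0095] [-0.6  0.5 -2.3] [ 0.005  0.01  -0.001  0.048] 34.7
13.68 [431.17 325.85 119.88] [0.0161 0.0089] [-0.4  0.1  0.2] [-0.01  -0.016  0.001  0.022] 34.4
13.72 [431.46 326.02 120.43] [0.0167 0.0093] [0.2 0.1 0.6] [-0.011 -0.014  0.     0.008] 34.2
13.78 [431.75 326.21 120.91] [0.0175 0.0097] [-0.4  0.7 -1. ] [-0.008 -0.012 -0.001  0.   ] 34.7
13.82 [431.96 326.32 121.19] [0.0181 0.01  ] [ 0.8  1.2 -0.5] [-0.006 -0.006 -0.002  0.001] 34.6
13.88 [432.11 326.41 121.4 ] [0.0185 0.0103] [ 0.5 -0.1 -1. ] [-0.004 -0.004  0.001 -0.   ] 34.6
13.93 [432.16 326.41 121.51] [0.0187 0.0104] [-0.4  1.4 -0.6] [-0.003 -0.002  0.002 -0.002] 34.6
13.97 [432.19 326.42 121.57] [0.0188 0.0104] [-0.2 -1.1 -0.7] [-0.001  0.    -0.002 -0.   ] 34.5
```

arm_command(
  series=[0,0,-0.012,0],
)

```text
time: 14.1
ee_pos: [432.8, 326.8, 110.1]
tcp_rot: [[-0.177, 0.984, 0.021], [0.984, 0.177, 0.012], [0.008, 0.023, -1.0]]
force: [-0.3, 0.8, -0.4]
width: 34.7
```

```bash
python3 watch.py 8|tail -8
```

```text
14.15 [431.66 326.11 107.81] [0.0175 0.0097] [-1.   0.3 -2.1] [ 0.004  0.009 -0.001  0.046] 34.1
14.2 [431.36 325.96 108.08] [0.0165 0.0091] [-1.   0.  -0.4] [-0.01  -0.016  0.     0.026] 34.3
14.25 [431.61 326.12 108.61] [0.0171 0.0095] [ 0.7 -0.3 -1.2] [-0.01  -0.014  0.     0.009] 34.6
14.3 [431.89 326.24 108.99] [0.0178 0.0098] [ 0.6  0.1 -0. ] [-0.009 -0.011  0.     0.002] 34.6
14.35 [432.11 326.4  109.34] [0.0184 0.0102] [-0.3  0.  -1.3] [-0.006 -0.006  0.     0.   ] 34.4
14.4 [432.2  326.45 109.53] [0.0188 0.0104] [-0.4 -0.1 -0.9] [-0.006 -0.004 -0.    -0.   ] 34.9
14.45 [432.29 326.47 109.65] [0.019  0.0105] [ 0.1  0.9 -0.3] [-0.001 -0.002  0.001 -0.001] 34.7
14.5 [432.28 326.51 109.72] [0.0191 0.0106] [ 0.4  0.4 -1. ] [-0.003 -0.002 -0.    -0.001] 34.5
```

arm_command(
  series=[0,0,-0.006,0],
)

```text
time: 14.62
ee_pos: [432.7, 326.7, 104.1]
tcp_rot: [[-0.177, 0.984, 0.02], [0.984, 0.177, 0.011], [0.008, 0.022, -1.0]]
force: [0.4, -0.9, -1.5]
width: 34.4
```

```bash
python3 watch.py 7|tail -3
```

```text
14.88 [432.25 326.49 103.65] [0.019  0.0105] [-0.7 -0.2 -0.7] [-0.002 -0.001  0.001  0.   ] 34.8
14.93 [432.32 326.52 103.72] [0.0191 0.0106] [-0.3  0.3 -0.6] [-0.003 -0.001 -0.001  0.001] 34.5
14.97 [432.33 326.52 103.76] [0.0192 0.0106] [ 0.8 -0.  -0.9] [ 0.    -0.001 -0.002 -0.001] 34.6
```

arm_command(
  series=[0,0,-0.004,0],
)

```text
time: 15.1
ee_pos: [432.6, 326.7, 100.0]
tcp_rot: [[-0.177, 0.984, 0.02], [0.984, 0.177, 0.011], [0.007, 0.022, -1.0]]
force: [-0.8, 0.4, -1.1]
width: 34.6
```

```bash
python3 watch.py 7|tail -7
```

```text
15.15 [432.17 326.46  99.22] [0.0188 0.0105] [-0.4 -0.1 -1.1] [ 0.001  0.004 -0.     0.014] 34.6
15.2 [432.09 326.39  99.32] [0.0185 0.0103] [ 0.2  0.  -0.7] [-0.003 -0.005 -0.     0.008] 34.6
15.25 [432.17 326.44  99.5 ] [0.0187 0.0104] [-0.2 -0.7 -1.5] [-0.004 -0.004 -0.001  0.001] 34.3
15.3 [432.23 326.47  99.6 ] [0.0189 0.0105] [ 0.9  0.1 -0.7] [-0.004 -0.004  0.002  0.001] 34.5
15.35 [432.32 326.5   99.71] [0.0191 0.0106] [ 0.1  0.6 -1.1] [-0.002 -0.003  0.001  0.   ] 34.4
15.4 [432.35 326.53  99.78] [0.0192 0.0106] [ 0.3  0.5 -1.2] [-0.001  0.001  0.001 -0.002] 34.4
15.45 [432.38 326.55  99.82] [0.0193 0.0107] [-0.2 -1.  -1. ] [-0.    -0.     0.     0.001] 34.6
```

arm_command(
  series=[0,0,-0.0015,0],
)

```text
time: 15.58
ee_pos: [432.5, 326.6, 98.4]
tcp_rot: [[-0.177, 0.984, 0.02], [0.984, 0.177, 0.011], [0.007, 0.021, -1.0]]
force: [-0.5, -0.3, -0.5]
width: 34.4
```

```bash
python3 watch.py 6|tail -3
```

```text
15.78 [432.34 326.53  98.26] [0.0192 0.0107] [-0.5  0.8 -0.7] [-0.    -0.001 -0.    -0.001] 34.4
15.82 [432.4  326.54  98.31] [0.0193 0.0107] [-0.1 -0.2 -0. ] [-0.001  0.001  0.001 -0.001] 34.5
15.88 [432.42 326.55  98.37] [0.0194 0.0108] [ 0.8 -0.9 -0.5] [0.    0.002 0.    0.   ] 34.6
```

arm_command(
  series=[0,0,0,0,0,0,0,0,0,0,0,0],
  hand=0,
  newtons=35,
)

```text
time: 16.25
ee_pos: [432.4, 326.6, 98.4]
tcp_rot: [[-0.177, 0.984, 0.019], [0.984, 0.177, 0.011], [0.007, 0.021, -1.0]]
force: [-0.1, -0.0, 0.0]
width: 33.0
```

```bash
python3 watch.py 6
```

```text
16.3 [432.37 326.56  98.34] [0.0193 0.0107] [ 0.5  0.6 -0.7] [-0.    -0.002 -0.001 -0.001] 32.6
16.35 [432.38 326.57  98.37] [0.0194 0.0108] [-0.8  0.7 -0.6] [ 0.001 -0.001  0.002  0.   ] 32.7
16.4 [432.38 326.6   98.36] [0.0194 0.0107] [-0.6  0.3 -0.3] [-0.  0.  0.  0.] 32.4
16.45 [432.37 326.56  98.33] [0.0193 0.0107] [-0.3 -1.  -0.9] [ 0.    -0.001 -0.001  0.   ] 32.5
16.5 [432.38 326.58  98.38] [0.0194 0.0108] [-1.   0.  -0.8] [-0.001 -0.001 -0.     0.001] 32.9
16.55 [432.4  326.56  98.35] [0.0193 0.0107] [ 0.2  0.9 -0.6] [ 0.001 -0.001  0.001  0.001] 32.9
```

arm_command(
  series=[0,0,0.005,0,0,0,0.01,0,0,0,0.015,0,0,0,0.015,0,0,0,0.015,0,0,0,0.015,0,0,0,0.015,0,0,0,0.01,0],
)

```text
time: 17.55
ee_pos: [432.9, 326.8, 208.0]
tcp_rot: [[-0.177, 0.984, 0.024], [0.984, 0.177, 0.013], [0.009, 0.026, -1.0]]
force: [0.4, -0.0, -0.6]
width: 32.6
```

```bash
python3 watch.py 8|tail -3
python3 - <<'E'
from h import *
s=capture("side");c=capture("top")
crop(s["img"],190,195,270,285,8,"pics/s8.png")
crop(c["img"],180,200,230,250,12,"pics/t8.png")
E
```

```text
17.85 [432.22 326.47 205.5 ] [0.0206 0.0115] [-0.2  0.1 -1. ] [ 0.006  0.002 -0.     0.   ] 32.8
17.9 [432.24 326.49 205.45] [0.0206 0.0114] [-0.2  0.1 -1. ] [ 0.002 -0.003 -0.001  0.001] 32.9
17.95 [432.31 326.52 205.48] [0.0206 0.0115] [-0.2 -1.  -0.5] [ 0.    -0.004  0.     0.001] 32.8
```

View pics/s8.png

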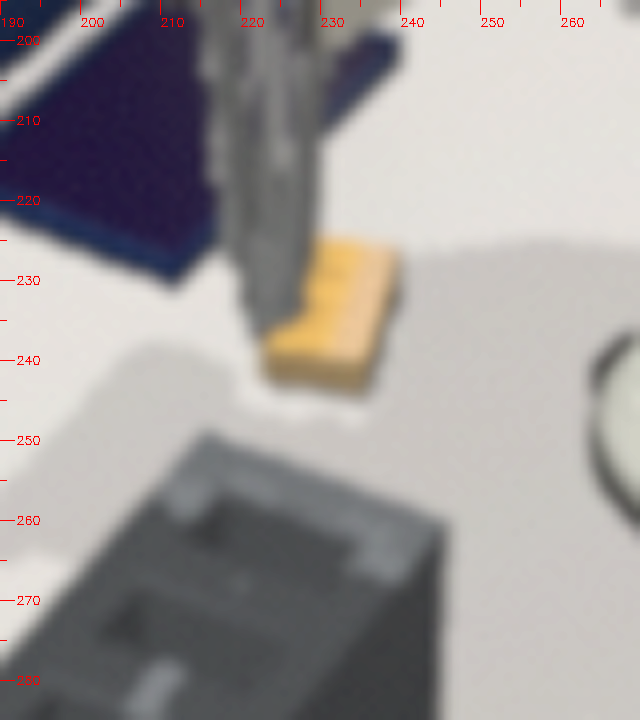

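View pics/t8.png

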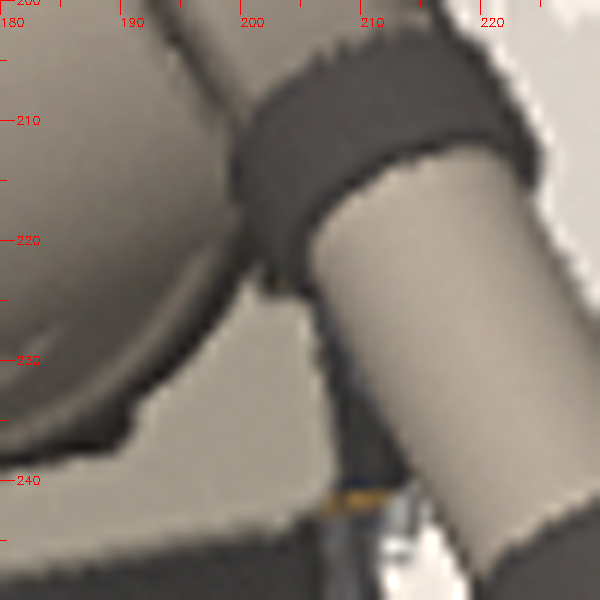

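Run:
```python
from h import *
s=capture("side");o=observe();p=o["ee_pos"];print(p)
for z in (127+9,127,127-2,127-12,127-16): print(z,proj(s,[[432.2,322.8,z]]).round(1)+.5)
a=s["img"];crop(a,205,215,245,250,18,"pics/s9.png")
b=cv2.imread("pics/s9.png");cv2.imwrite("pics/s9.png",cv2.convertScaleAbs(b,alpha=1.3))
```

```text
[432.46342985 326.6230122  205.7251224 ]
136 [[223.9 223. ]]
127 [[223.9 227.8]]
125 [[223.9 228.8]]
115 [[223.9 234. ]]
111 [[223.9 236.1]]
```

View pics/s9.png

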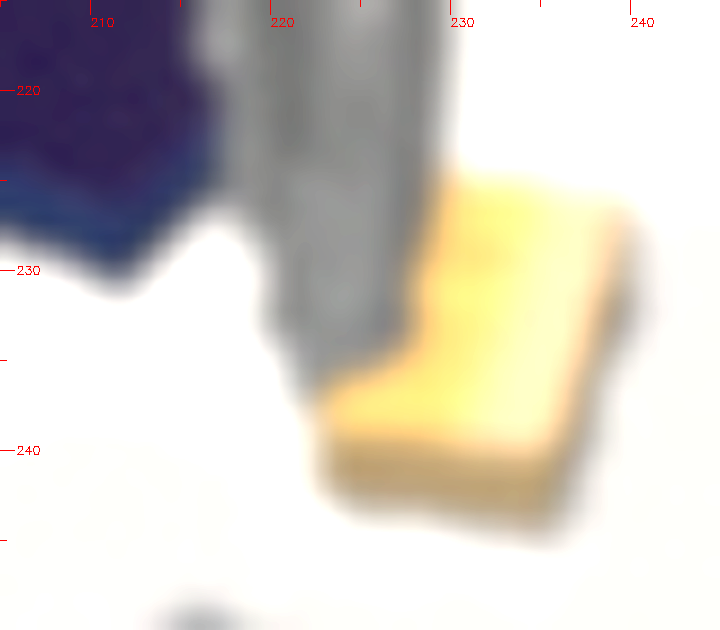

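arm_command(
  series=[-0.003,-0.014,0,0.045,-0.003,-0.014,0,0.045,-0.003,-0.014,0,0.045,-0.003,-0.014,0,0.045,-0.003,-0.014,0,0.045,-0.003,-0.014,0,0.045,-0.003,-0.014,0,0.045,-0.003,-0.014,0,0.045,-0.003,-0.013,0,0.045,-0.003,-0.011,0,0.045],
)

```text
time: 19.35
ee_pos: [401.1, 186.9, 204.3]
tcp_rot: [[-0.601, 0.8, 0.012], [0.8, 0.6, 0.019], [0.008, 0.021, -1.0]]
force: [0.2, -0.4, -0.4]
width: 32.7
```

```bash
python3 watch.py 8|tail -2; python3 st.py
python3 - <<'E'
from h import *
s=capture("side");c=capture("top");cv2.imwrite("pics/s10.png",s["img"]);cv2.imwrite("pics/t10.png",c["img"])
E
```

```text
19.7 [401.36 187.81 204.29] [0.0123 0.0188] [-0.4  1.  -0.6] [-0.001  0.    -0.     0.   ] 32.5
19.75 [401.32 187.81 204.27] [0.0121 0.0188] [-0.  -0.3 -0.5] [ 0.     0.001 -0.002  0.   ] 33.1
t 19.75 p [401.3 187.8 204.3] yaw_y 0.6427 z [ 0.0121  0.0188 -0.9997] F [-0.  -0.3 -0.5] T [-0.   -0.19 -0.02] w 33.1 q6 -0.4
```

View pics/s10.png

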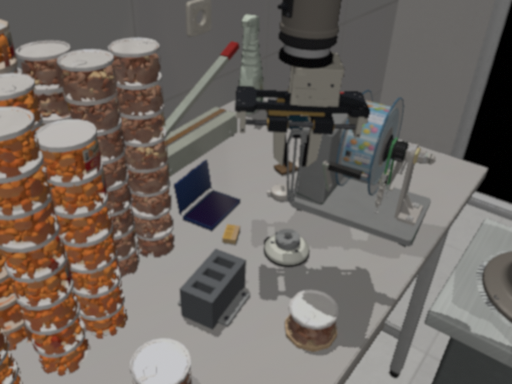

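View pics/t10.png

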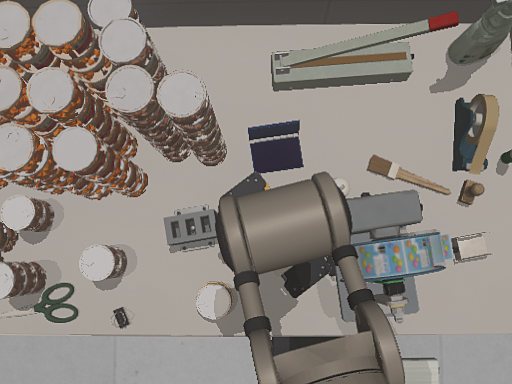

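Run:
```python
from h import *
s=capture("side");p=observe()["ee_pos"]
x0,y0,f=270,175,14
crop(s["img"],x0,y0,315,217,f,"pics/s11.png");a=cv2.imread("pics/s11.png")
C=np.array([402.6,184.65])  # side-frame bore axis
zc=p[2]-82.4
for z,r in((zc+2,7),(zc-8,7)):
    th=np.linspace(0,2*np.pi,40);P=np.c_[C[0]+r*np.cos(th),C[1]+r*np.sin(th),0*th+z]
    q=(proj(s,P)-[x0,y0]+.5)*f-.5;cv2.polylines(a,[q.round().astype(int)],True,(0,0,255),1)
cv2.imwrite("pics/s11.png",a)
```

View pics/s11.png

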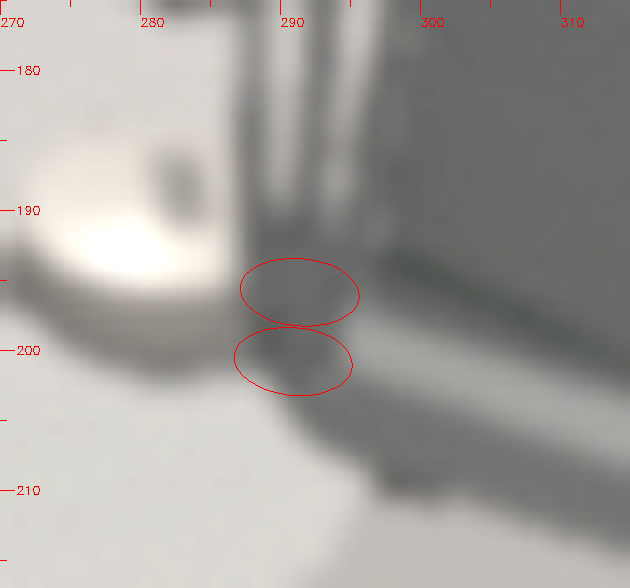

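arm_command(
  series=[0,-0.0005,-0.03,-0.005],
)

```text
time: 20.02
ee_pos: [402.8, 187.8, 175.5]
tcp_rot: [[-0.596, 0.803, 0.017], [0.803, 0.595, 0.02], [0.006, 0.026, -1.0]]
force: [0.3, -0.7, -1.5]
width: 32.8
```

```bash
python3 watch.py 9|tail -2
```

```text
20.43 [401.78 187.34 175.14] [0.0138 0.0191] [-0.2  0.5 -1.2] [-0.001  0.003  0.001 -0.004] 33.1
20.48 [401.69 187.3  174.99] [0.0135 0.019 ] [ 0.4  0.3 -0.6] [-0.001  0.006 -0.    -0.003] 32.6
```

arm_command(
  series=[-0.0005,-0.0008,-0.028,-0.005],
)

```text
time: 20.6
ee_pos: [403.0, 187.0, 148.7]
tcp_rot: [[-0.592, 0.806, 0.019], [0.806, 0.591, 0.02], [0.005, 0.028, -1.0]]
force: [0.6, 0.4, -1.2]
width: 32.7
```

```bash
python3 watch.py 9|tail -2;python3 st.py
python3 - <<'E'
from h import *
s=capture("side");p=observe()["ee_pos"]
x0,y0,f=265,200,14
crop(s["img"],x0,y0,310,242,f,"pics/s12.png");a=cv2.imread("pics/s12.png")
C=np.array([402.6,184.65])
zc=p[2]-82.4
for z,r in((zc+2,7),(zc-8,7),(38,7.8)):
    th=np.linspace(0,2*np.pi,40);P=np.c_[C[0]+r*np.cos(th),C[1]+r*np.sin(th),0*th+z]
    q=(proj(s,P)-[x0,y0]+.5)*f-.5;cv2.polylines(a,[q.round().astype(int)],True,(0,0,255),1)
cv2.imwrite("pics/s12.png",a)
E
```

```text
21.0 [401.66 186.67 147.84] [0.0152 0.0194] [ 0.5 -0.8 -1.1] [ 0.001  0.006 -0.001 -0.003] 32.6
21.05 [401.61 186.63 147.74] [0.015  0.0193] [-0.5  0.8 -0.5] [ 0.005  0.004  0.    -0.001] 32.9
t 21.05 p [401.6 186.6 147.7] yaw_y 0.6329 z [ 0.015   0.0193 -0.9997] F [-0.5  0.8 -0.5] T [ 0.04 -0.11  0.04] w 32.9 q6 -0.39
```

View pics/s12.png

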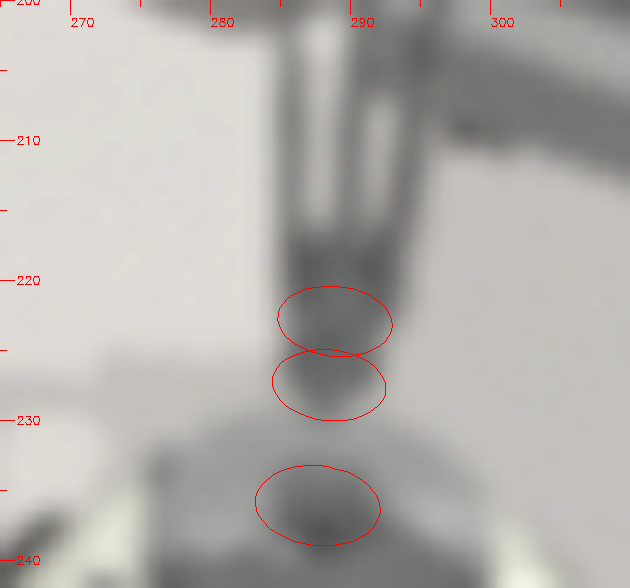

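arm_command(
  series=[-0.0005,0.0006,-0.011,0],
)

```text
time: 21.22
ee_pos: [401.7, 187.4, 137.0]
tcp_rot: [[-0.592, 0.806, 0.017], [0.806, 0.591, 0.02], [0.006, 0.026, -1.0]]
force: [0.5, -0.1, -0.6]
width: 32.6
```

```bash
python3 watch.py 9|tail -2
```

```text
21.62 [401.09 187.23 136.67] [0.0149 0.0193] [ 0.  -0.7 -0.5] [-0.003  0.001  0.    -0.002] 33.1
21.68 [401.12 187.24 136.69] [0.0151 0.0193] [ 0.8  0.5 -1.3] [-0.002  0.002  0.001  0.   ] 32.7
```

arm_command(
  series=[-0.0003,0,-0.004,0],
)

```text
time: 21.8
ee_pos: [401.1, 187.3, 132.8]
tcp_rot: [[-0.592, 0.806, 0.016], [0.806, 0.591, 0.02], [0.006, 0.024, -1.0]]
force: [0.3, 0.6, 0.1]
width: 32.5
```

```bash
python3 watch.py 8|tail -4;python3 st.py
python3 - <<'E'
from h import *
s=capture("side");p=observe()["ee_pos"]
x0,y0,f=265,205,14
crop(s["img"],x0,y0,310,247,f,"pics/s13.png");a=cv2.imread("pics/s13.png");a=cv2.convertScaleAbs(a,alpha=1.4)
C=np.array([402.6,184.65])
zc=p[2]-82.4
for z,r in((zc+2,7),(zc-8,7),(38,7.8)):
    th=np.linspace(0,2*np.pi,40);P=np.c_[C[0]+r*np.cos(th),C[1]+r*np.sin(th),0*th+z]
    q=(proj(s,P)-[x0,y0]+.5)*f-.5;cv2.polylines(a,[q.round().astype(int)],True,(0,0,255),1)
cv2.imwrite("pics/s13.png",a)
E
```

```text
22.05 [400.79 187.24 132.66] [0.0149 0.0193] [-0.4 -0.6 -1.1] [-0.001 -0.003  0.     0.001] 32.7
22.1 [400.82 187.22 132.69] [0.015  0.0193] [-0.3 -0.5 -1.5] [-0.001  0.001  0.001 -0.001] 32.6
22.15 [400.81 187.23 132.71] [0.015  0.0193] [-1. -0. -0.] [-0.     0.001 -0.002 -0.001] 32.6
22.2 [400.84 187.24 132.75] [0.0151 0.0193] [ 0.9  0.  -1.1] [-0.    -0.001 -0.    -0.002] 32.8
t 22.2 p [400.8 187.2 132.7] yaw_y 0.633 z [ 0.0151  0.0193 -0.9997] F [ 0.9  0.  -1.1] T [-0.01 -0.08 -0.01] w 32.8 q6 -0.39
```

View pics/s13.png

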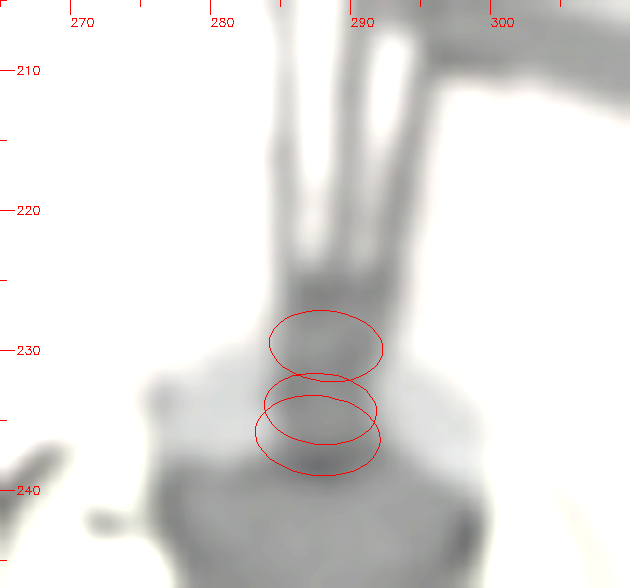

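arm_command(
  series=[0.0006,0.0001,-0.0025,0],
)

```text
time: 22.38
ee_pos: [401.6, 187.4, 130.3]
tcp_rot: [[-0.592, 0.806, 0.016], [0.806, 0.591, 0.019], [0.007, 0.024, -1.0]]
force: [0.3, -0.3, -0.2]
width: 32.4
```

```bash
python3 watch.py 6|tail -3
```

```text
22.57 [401.42 187.32 130.16] [0.0149 0.0193] [ 0.4  0.2 -0.2] [-0.002 -0.003 -0.001  0.002] 32.9
22.62 [401.4  187.33 130.18] [0.015  0.0193] [ 0.2  0.5 -1.1] [-0.001 -0.001 -0.001 -0.   ] 32.6
22.68 [401.44 187.34 130.22] [0.015  0.0193] [-0.3 -0.4 -0.2] [ 0.    -0.     0.001  0.   ] 32.8
```

arm_command(
  series=[0,0,-0.002,0],
)

```text
time: 22.8
ee_pos: [401.6, 187.4, 128.3]
tcp_rot: [[-0.592, 0.806, 0.015], [0.806, 0.591, 0.019], [0.007, 0.024, -1.0]]
force: [0.1, -1.2, -1.5]
width: 32.3
```

```bash
python3 watch.py 6|tail -3
```

```text
23.0 [401.39 187.33 128.16] [0.0149 0.0193] [ 0.5 -0.3 -0.7] [-0.002 -0.003 -0.     0.001] 32.5
23.05 [401.42 187.34 128.2 ] [0.015  0.0193] [ 0.3  0.5 -0.5] [ 0.001  0.     0.002 -0.   ] 32.8
23.1 [401.42 187.35 128.22] [0.015  0.0194] [ 0.2  0.4 -0.8] [ 0.    -0.    -0.001 -0.001] 32.8
```

arm_command(
  series=[0,0,-0.002,0],
)

```text
time: 23.22
ee_pos: [401.6, 187.4, 126.3]
tcp_rot: [[-0.592, 0.806, 0.016], [0.806, 0.591, 0.019], [0.006, 0.024, -1.0]]
force: [0.0, -1.0, -0.7]
width: 32.8
```

```bash
python3 watch.py 6|tail -4
```

```text
23.38 [401.34 187.33 126.09] [0.0148 0.0193] [ 0.7 -1.6 -1.5] [-0.002 -0.002 -0.001  0.002] 32.6
23.43 [401.4  187.33 126.16] [0.0149 0.0193] [ 0.4  0.1 -0.9] [-0.     0.001  0.002  0.   ] 32.8
23.48 [401.44 187.33 126.19] [0.015  0.0193] [-0.4 -0.7 -0.1] [ 0.    -0.002  0.001 -0.001] 32.9
23.52 [401.47 187.34 126.24] [0.0151 0.0193] [-0.6 -0.6 -0.3] [-0.001 -0.001 -0.    -0.001] 32.5
```

arm_command(
  series=[0,0,-0.001,0],
)

```text
time: 23.65
ee_pos: [401.5, 187.4, 125.3]
tcp_rot: [[-0.592, 0.806, 0.015], [0.806, 0.591, 0.019], [0.007, 0.024, -1.0]]
force: [-0.8, 0.7, -0.3]
width: 32.7
```

```bash
python3 watch.py 6|tail -4
```

```text
23.8 [401.4  187.34 125.22] [0.015  0.0193] [-0.   0.7  0.1] [ 0.    -0.    -0.002 -0.002] 32.9
23.85 [401.42 187.35 125.23] [0.015  0.0194] [ 0.1  0.3 -0.1] [-0.    -0.002 -0.003 -0.001] 32.9
23.9 [401.42 187.35 125.23] [0.015  0.0193] [-0.5  0.2 -0.4] [-0.001 -0.003 -0.001 -0.   ] 33.0
23.95 [401.43 187.35 125.24] [0.015  0.0193] [-0.7 -0.3  0.1] [ 0.    -0.    -0.002  0.001] 32.3
```

arm_command(
  series=[0,0,-0.0015,0],
)

```text
time: 24.08
ee_pos: [401.3, 187.3, 123.8]
tcp_rot: [[-0.592, 0.806, 0.015], [0.806, 0.591, 0.019], [0.007, 0.023, -1.0]]
force: [-1.4, -0.5, 1.5]
width: 33.1
```

```bash
python3 watch.py 6|tail -5
```

```text
24.18 [401.12 187.32 123.55] [0.0143 0.0193] [-1.5  1.  -0.6] [-0.001 -0.    -0.002 -0.001] 32.9
24.23 [401.14 187.32 123.56] [0.0143 0.0192] [-1.6 -0.   0.3] [-0.    -0.    -0.002 -0.001] 32.3
24.27 [401.18 187.29 123.58] [0.0144 0.0192] [-1.3  0.2  0.4] [ 0.001 -0.    -0.001  0.001] 32.6
24.32 [401.21 187.32 123.64] [0.0145 0.0193] [-1.5  0.3 -0.8] [ 0.001 -0.     0.    -0.   ] 32.5
24.38 [401.23 187.32 123.63] [0.0145 0.0193] [-1.4  0.6  0.1] [-0.001 -0.    -0.     0.002] 33.0
```

arm_command(
  series=[0,0,-0.0015,0],
)

```text
time: 24.5
ee_pos: [401.4, 187.4, 122.3]
tcp_rot: [[-0.592, 0.806, 0.015], [0.806, 0.591, 0.019], [0.007, 0.024, -1.0]]
force: [-0.9, -0.1, 1.9]
width: 32.5
```

```bash
python3 watch.py 6|tail -5
```

```text
24.6 [401.28 187.38 121.97] [0.0147 0.0194] [-0.6  1.4 -0.9] [ 0.002 -0.001 -0.001  0.002] 32.5
24.65 [401.32 187.39 121.99] [0.0147 0.0194] [-0.3  1.  -0.6] [ 0.002 -0.001 -0.     0.003] 32.6
24.7 [401.28 187.36 121.96] [0.0145 0.0193] [ 0.   0.3 -1.4] [-0.002 -0.002 -0.001 -0.   ] 32.7
24.75 [401.28 187.36 121.99] [0.0145 0.0193] [ 0.2  0.2 -2.2] [-0.    -0.001  0.     0.003] 32.7
24.8 [401.26 187.35 122.  ] [0.0145 0.0193] [-0.5 -0.8 -1.8] [-0.    -0.     0.002  0.   ] 32.7
```

arm_command(
  series=[0,0,-0.0015,0],
)

```text
time: 24.92
ee_pos: [401.5, 187.4, 120.7]
tcp_rot: [[-0.592, 0.806, 0.015], [0.806, 0.591, 0.019], [0.007, 0.024, -1.0]]
force: [-0.6, -0.1, 0.4]
width: 32.8
```

```bash
python3 watch.py 6|tail -4
```

```text
25.07 [401.02 187.24 120.13] [0.0138 0.019 ] [ 0.2 -0.  -2.9] [ 0.002 -0.    -0.    -0.001] 32.4
25.12 [401.03 187.26 120.14] [0.0138 0.0191] [-0.2 -0.3 -4.3] [-0.001 -0.001 -0.001  0.002] 33.1
25.18 [401.04 187.25 120.16] [0.0138 0.0191] [ 0.   0.1 -4. ] [-0.    -0.001 -0.     0.001] 32.6
25.23 [401.07 187.26 120.19] [0.0139 0.0191] [ 0.7  1.  -5. ] [ 0.001 -0.    -0.     0.001] 32.8
```

arm_command(
  series=[0,0,-0.0015,0],
)

```text
time: 25.35
ee_pos: [401.2, 187.3, 118.8]
tcp_rot: [[-0.592, 0.806, 0.014], [0.806, 0.591, 0.019], [0.007, 0.023, -1.0]]
force: [-0.7, -0.4, -0.5]
width: 32.3
```

```bash
python3 watch.py 6|tail -4
```

```text
25.5 [401.17 187.24 118.74] [0.0141 0.019 ] [-0.9 -0.4 -1.4] [-0.002 -0.001  0.     0.004] 32.8
25.55 [401.16 187.23 118.78] [0.0141 0.019 ] [-0.9 -0.3 -1.6] [ 0.    -0.     0.002 -0.001] 32.6
25.6 [401.14 187.24 118.78] [0.014  0.0191] [ 0.3 -1.1 -1.5] [-0.     0.001  0.002 -0.001] 32.6
25.65 [401.14 187.26 118.78] [0.014  0.0191] [-0.6 -0.6 -1.4] [ 0.     0.001  0.001 -0.   ] 32.8
```

arm_command(
  series=[0,0,-0.0012,0],
)

```text
time: 25.78
ee_pos: [401.5, 187.4, 117.9]
tcp_rot: [[-0.592, 0.806, 0.015], [0.806, 0.591, 0.019], [0.007, 0.024, -1.0]]
force: [-0.4, 0.0, 5.2]
width: 33.1
```

```bash
python3 watch.py 6|tail -4
python3 - <<'E'
from h import *
s=capture("side");p=observe()["ee_pos"]
x0,y0,f=265,205,14
crop(s["img"],x0,y0,310,247,f,"pics/s14.png");a=cv2.imread("pics/s14.png");a=cv2.convertScaleAbs(a,alpha=1.4)
cv2.imwrite("pics/s14.png",a)
E
```

```text
25.93 [401.41 187.35 117.85] [0.0148 0.0193] [-1.   0.9  2. ] [-0.     0.002 -0.002 -0.001] 32.8
25.98 [401.4  187.35 117.85] [0.0148 0.0193] [-0.2  1.3  2.2] [-0.     0.002 -0.002 -0.001] 32.6
26.02 [401.39 187.34 117.84] [0.0148 0.0193] [0.2 0.2 1.3] [-0.001  0.001 -0.002  0.001] 32.7
26.07 [401.4  187.34 117.85] [0.0149 0.0193] [-0.1  1.   2.7] [ 0.002 -0.002 -0.     0.   ] 32.6
```

View pics/s14.png

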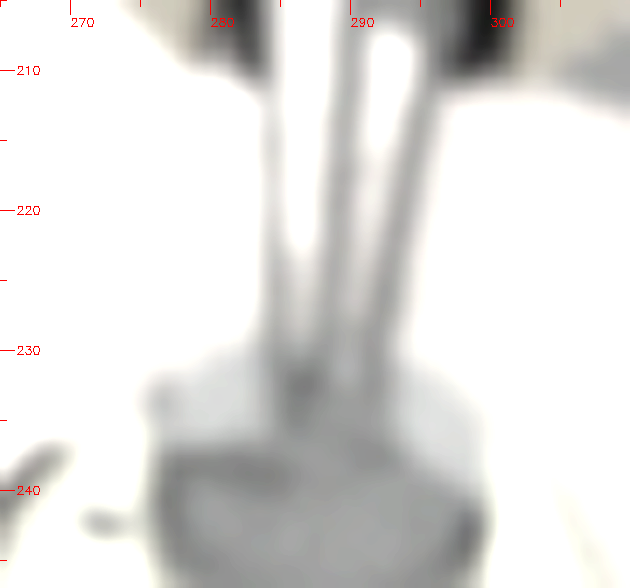

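arm_command(
  series=[0,0,-0.001,0],
)

```text
time: 26.25
ee_pos: [401.5, 187.4, 117.1]
tcp_rot: [[-0.592, 0.806, 0.015], [0.806, 0.591, 0.019], [0.007, 0.024, -1.0]]
force: [-0.1, -0.5, 5.5]
width: 32.9
```

```bash
python3 watch.py 6|tail -4
```

```text
26.4 [401.49 187.34 116.97] [0.0151 0.0193] [-1.1 -0.1  6. ] [ 0.    -0.     0.     0.001] 32.7
26.45 [401.49 187.32 116.98] [0.0151 0.0193] [-0.8  0.5  6.2] [ 0.    -0.     0.001  0.001] 32.5
26.5 [401.5  187.34 116.98] [0.0151 0.0194] [-0.8  0.1  4.6] [-0.001  0.     0.    -0.001] 32.5
26.55 [401.51 187.34 116.99] [0.0151 0.0194] [-0.9  0.6  6.1] [ 0.001 -0.     0.001  0.002] 33.0
```

arm_command(
  series=[0,0,0,0,0,0,0,0,0,0,0,0],
  hand=0.375,
  newtons=15,
)

```text
time: 26.92
ee_pos: [401.4, 187.3, 117.0]
tcp_rot: [[-0.592, 0.806, 0.015], [0.806, 0.591, 0.019], [0.007, 0.024, -1.0]]
force: [-0.5, -0.1, 4.9]
width: 34.5
```

```bash
python3 watch.py 3
```

```text
26.98 [401.43 187.35 117.04] [0.015  0.0193] [-0.6  0.5  4.2] [ 0.001 -0.002 -0.    -0.001] 34.1
27.02 [401.43 187.34 117.04] [0.015  0.0193] [-1.2  0.2  4.5] [-0.001 -0.    -0.001 -0.   ] 34.5
27.07 [401.43 187.33 117.02] [0.015  0.0193] [-0.9  0.2  4.2] [-0.     0.    -0.001 -0.   ] 34.2
```

arm_command(
  series=[0,0,0.003,0],
)

```text
time: 27.2
ee_pos: [401.1, 187.2, 119.7]
tcp_rot: [[-0.592, 0.806, 0.014], [0.806, 0.591, 0.019], [0.007, 0.023, -1.0]]
force: [-0.5, 0.1, -1.0]
width: 34.5
```

```bash
python3 watch.py 6|tail -2
```

```text
27.45 [401.37 187.3  119.86] [0.0148 0.0192] [ 0.5  0.4 -0.4] [-0.001 -0.    -0.002  0.001] 34.7
27.5 [401.37 187.3  119.89] [0.0148 0.0192] [ 0.3  0.2 -0.6] [ 0.002 -0.003  0.001  0.001] 34.7
```

arm_command(
  series=[0,0,0.015,0,0,0,0.02,0,0,0,0.02,0,0,0,0.02,0,0,0,0.01,0],
)

```text
time: 28.12
ee_pos: [400.0, 186.8, 205.7]
tcp_rot: [[-0.592, 0.806, 0.01], [0.806, 0.591, 0.018], [0.008, 0.019, -1.0]]
force: [-0.2, -0.6, -1.2]
width: 34.8
```

```bash
python3 watch.py 8|tail -2; python3 st.py
python3 - <<'E'
from h import *
s=capture("side")
crop(s["img"],255,190,315,262,8,"pics/s15.png")
E
```

```text
28.48 [399.35 186.69 204.12] [0.0078 0.0173] [-0.3  0.1 -0.2] [-0.    -0.005  0.001  0.002] 34.7
28.52 [399.42 186.67 204.19] [0.0079 0.0174] [-0.2 -0.  -0.2] [-0.001 -0.004 -0.002 -0.   ] 34.7
t 28.52 p [399.4 186.7 204.2] yaw_y 0.6328 z [ 0.0079  0.0174 -0.9998] F [-0.2 -0.  -0.2] T [ 0.02 -0.17 -0.03] w 34.7 q6 -0.39
```

View pics/s15.png

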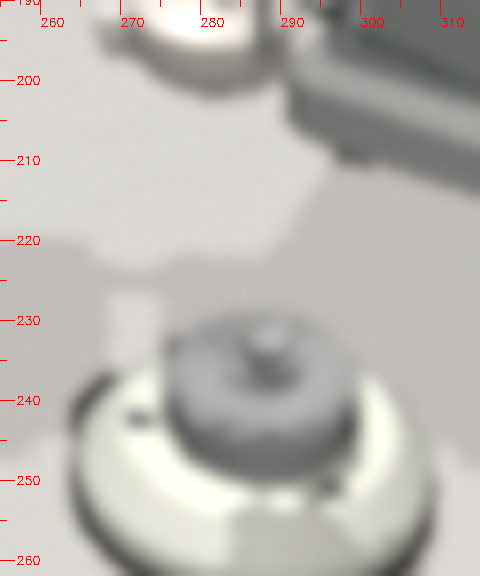

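Run:
```python
from h import *
s=capture("side")
for z in(38,48,52): print(z,proj(s,[[402.6,184.65,z]])+.5)
crop(s["img"],272,222,306,250,20,"pics/s16.png")
```

```text
38 [[287.71234202 236.10831505]]
48 [[288.12335551 231.65688585]]
52 [[288.2892421  229.85961627]]
```

View pics/s16.png

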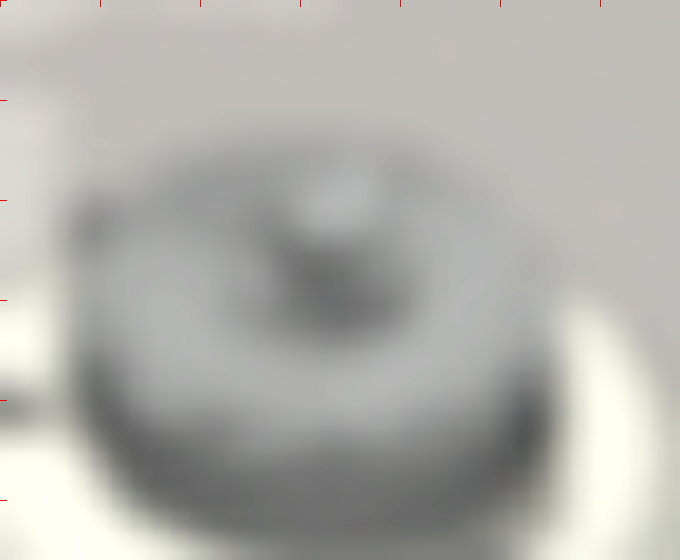

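arm_command(
  series=[0.0016,0.0144,0,-0.0325,0.0016,0.0144,0,-0.0325,0.0016,0.0144,0,-0.0325,0.0016,0.0144,0,-0.0325,0.0016,0.0144,0,-0.0325,0.0016,0.0144,0,-0.0325,0.0016,0.0144,0,-0.0325,0.0016,0.0144,0,-0.0325,0.0016,0.0144,0,-0.0325,0.0016,0.0144,0,-0.0325,0.0016,0.0144,0,-0.0325,0.0016,0.0144,0,-0.0325],
)

```text
time: 30.12
ee_pos: [418.4, 363.9, 200.8]
tcp_rot: [[-0.226, 0.974, 0.009], [0.974, 0.226, 0.011], [0.008, 0.011, -1.0]]
force: [-0.8, -0.8, -0.5]
width: 35.1
```

```bash
python3 watch.py 8|tail -1; python3 st.py
```

```text
30.52 [418.45 362.9  201.19] [0.009  0.0109] [ 0.3 -0.  -0.3] [-0.001 -0.004  0.     0.001] 34.5
t 30.52 p [418.4 362.9 201.2] yaw_y 0.229 z [ 0.009   0.0109 -0.9999] F [ 0.3 -0.  -0.3] T [-0.03 -0.02 -0.01] w 34.5 q6 0.34
```

arm_command(
  series=[0.0015,0.0125,0,-0.026,0.0015,0.012,0,-0.026],
)

```text
time: 30.78
ee_pos: [421.7, 386.5, 201.6]
tcp_rot: [[-0.173, 0.985, 0.01], [0.985, 0.173, 0.01], [0.008, 0.011, -1.0]]
force: [1.1, -0.4, 0.1]
width: 34.4
```

```bash
python3 watch.py 8|tail -1; python3 st.py
```

```text
31.18 [421.58 386.21 201.48] [0.0096 0.01  ] [-0.1  0.5 -1.3] [ 0.    -0.004 -0.001 -0.   ] 34.5
t 31.18 p [421.6 386.2 201.5] yaw_y 0.1753 z [ 0.0096  0.01   -0.9999] F [-0.1  0.5 -1.3] T [ 0.02 -0.11 -0.  ] w 34.5 q6 0.43
```

arm_command(
  series=[0,0,-0.03,0],
)

```text
time: 31.3
ee_pos: [422.9, 386.9, 173.4]
tcp_rot: [[-0.174, 0.985, 0.014], [0.985, 0.174, 0.013], [0.011, 0.016, -1.0]]
force: [-0.6, 1.0, -1.4]
width: 34.6
```

```bash
python3 watch.py 9|tail -1
```

```text
31.75 [421.93 386.48 172.44] [0.0109 0.011 ] [-0.5 -0.8  0.1] [ 0.003  0.005 -0.001 -0.003] 34.5
```

arm_command(
  series=[-0.0005,0.0008,-0.025,0],
)

```text
time: 31.88
ee_pos: [422.8, 388.2, 149.5]
tcp_rot: [[-0.175, 0.985, 0.015], [0.985, 0.174, 0.014], [0.011, 0.018, -1.0]]
force: [0.5, -0.3, -1.3]
width: 34.7
```

```bash
python3 watch.py 9|tail -1;  python3 - <<'E'
from h import *
s=capture("side");o=observe();p=o["ee_pos"];zt=p[2]-78.6
x0,y0,f=175,255,12
crop(s["img"],x0,y0,225,305,f,"pics/s17.png")
a=cv2.convertScaleAbs(cv2.imread("pics/s17.png"),alpha=1.5)
yaw=.177;R=np.array([[np.cos(yaw),-np.sin(yaw)],[np.sin(yaw),np.cos(yaw)]])
C=np.array([426.65,353.6])+R@[0,31]
print("slot side",C,zt)
def dr(pts,col):
    q=proj(s,pts);q=((q-[x0,y0]+.5)*f-.5);cv2.polylines(a,[np.round(q).astype(int)],True,col,1)
def box(cx,hx,hy,z): return [np.r_[C+R@[cx+i*hx,j*hy],z] for i,j in((-1,-1),(1,-1),(1,1),(-1,1))]
dr(box(0,16,7,58),(255,255,0))
for k in(-1,1): dr(box(k*9.8,1.8,5,zt),(0,0,255))
cv2.imwrite("pics/s17.png",a)
E
```

```text
32.33 [421.76 387.48 148.22] [0.012  0.0117] [ 0.1 -0.2 -0.7] [ 0.002  0.003 -0.    -0.003] 34.6
slot side [421.19160552 384.11566696] 69.50443025511848
```

View pics/s17.png

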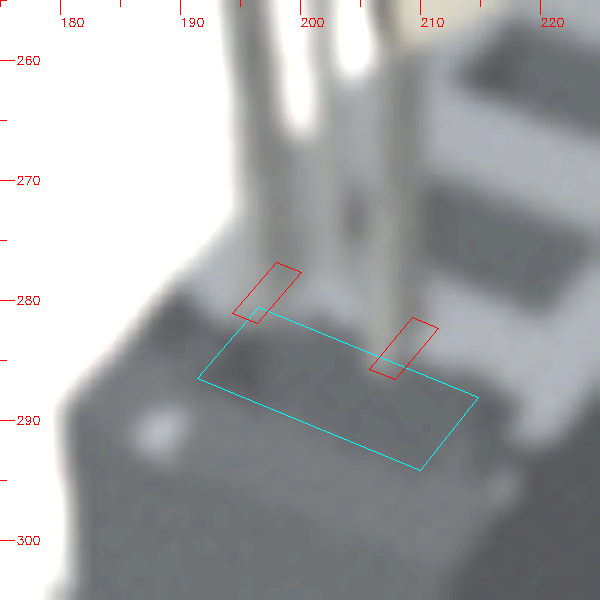

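Run:
```python
from h import *
s=capture("side")
a=s["img"][268:298,186:220];a=cv2.resize(a,None,fx=20,fy=20,interpolation=cv2.INTER_CUBIC).astype(float)
a=np.clip((a-40)*2.2,0,255).astype(np.uint8);cv2.imwrite("pics/s18.png",a)
```

```text
(no output)
```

View pics/s18.png

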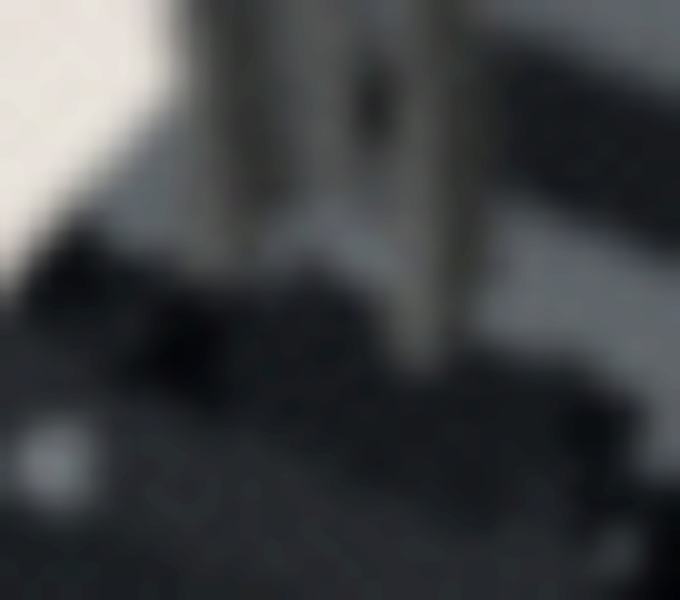

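arm_command(
  series=[0.001,0.0003,-0.009,0],
)

```text
time: 32.55
ee_pos: [423.1, 388.0, 139.4]
tcp_rot: [[-0.175, 0.985, 0.013], [0.985, 0.174, 0.012], [0.01, 0.015, -1.0]]
force: [0.1, 0.3, 0.4]
width: 34.3
```

```bash
python3 watch.py 8|tail -1
```

```text
32.95 [422.68 387.71 139.02] [0.0117 0.0115] [ 0.3 -0.  -0.3] [-0.002 -0.     0.001  0.001] 34.6
```

arm_command(
  series=[0,0,-0.004,0],
)

```text
time: 33.08
ee_pos: [422.9, 387.9, 135.3]
tcp_rot: [[-0.175, 0.985, 0.012], [0.985, 0.174, 0.012], [0.01, 0.014, -1.0]]
force: [-0.2, -0.7, -0.6]
width: 34.4
```

```bash
python3 watch.py 7|tail -3
```

```text
33.33 [422.67 387.73 134.99] [0.0117 0.0115] [ 0.2  1.  -0.1] [-0.002 -0.004 -0.001  0.002] 34.6
33.38 [422.7  387.74 135.05] [0.0118 0.0115] [-0.1 -0.1 -0.9] [-0.001  0.001 -0.     0.   ] 34.7
33.42 [422.7  387.76 135.06] [0.0118 0.0116] [-0.7 -0.1  0.2] [-0.002  0.001 -0.    -0.001] 34.6
```

arm_command(
  series=[0,0,-0.004,0],
)

```text
time: 33.55
ee_pos: [422.9, 387.9, 131.2]
tcp_rot: [[-0.175, 0.985, 0.012], [0.985, 0.174, 0.012], [0.01, 0.014, -1.0]]
force: [-0.9, -0.2, -0.1]
width: 34.5
```

```bash
python3 watch.py 7|tail -3;python3 - <<'E'
from h import *
s=capture("side")
a=s["img"][268:298,186:220];a=cv2.resize(a,None,fx=20,fy=20,interpolation=cv2.INTER_CUBIC).astype(float)
a=np.clip((a-40)*2.2,0,255).astype(np.uint8);cv2.imwrite("pics/s19.png",a)
E
```

```text
33.8 [422.71 387.74 131.03] [0.0117 0.0116] [ 0.4 -0.3 -1.2] [-0.002 -0.002  0.001  0.001] 34.6
33.85 [422.72 387.76 131.07] [0.0118 0.0115] [-0.1  0.  -0.8] [-0.004 -0.001 -0.001  0.001] 34.7
33.9 [422.73 387.75 131.11] [0.0118 0.0116] [ 0.1  0.4 -0.6] [ 0.001  0.001  0.    -0.   ] 34.8
```

View pics/s19.png

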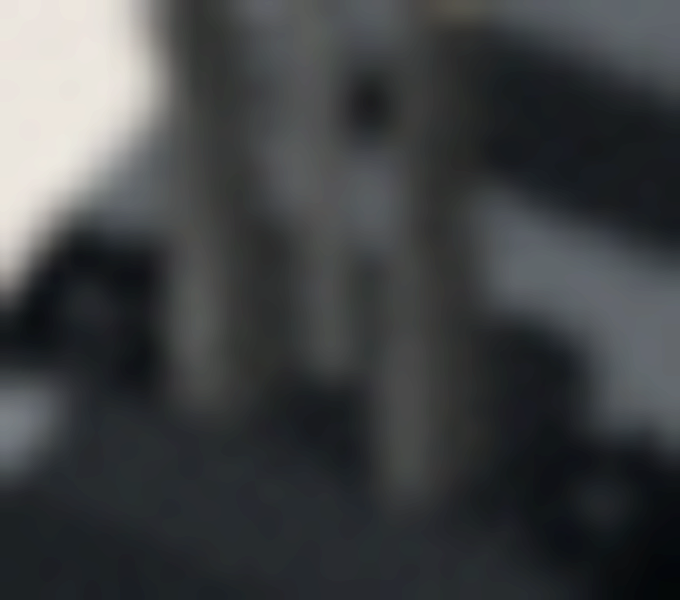

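arm_command(
  series=[0,0,-0.008,0],
)

```text
time: 34.08
ee_pos: [423.1, 388.0, 123.5]
tcp_rot: [[-0.175, 0.985, 0.013], [0.985, 0.174, 0.013], [0.01, 0.015, -1.0]]
force: [-0.7, -0.1, -1.0]
width: 34.7
```

```bash
python3 watch.py 8|tail -3
```

```text
34.38 [422.75 387.82 123.1 ] [0.0118 0.0116] [-0.1 -0.8 -0.7] [-0.003 -0.001  0.001 -0.001] 34.5
34.42 [422.79 387.84 123.2 ] [0.012  0.0118] [ 0.3 -0.2 -0.3] [-0.003  0.    -0.001  0.001] 34.5
34.48 [422.81 387.85 123.26] [0.0121 0.0118] [ 0.4 -0.3  0.7] [-0.002 -0.002 -0.001 -0.002] 34.4
```

arm_command(
  series=[0,0,-0.01,0],
)

```text
time: 34.6
ee_pos: [423.3, 388.1, 113.7]
tcp_rot: [[-0.175, 0.985, 0.014], [0.985, 0.174, 0.013], [0.01, 0.016, -1.0]]
force: [0.0, -0.6, -0.5]
width: 34.5
```

```bash
python3 watch.py 8|tail -3
```

```text
34.9 [422.84 387.87 113.22] [0.0121 0.0118] [ 0.2  0.1 -1.5] [-0.003 -0.004  0.     0.002] 34.4
34.95 [422.91 387.93 113.33] [0.0123 0.012 ] [ 0.5  0.4 -0.5] [-0.003 -0.002 -0.    -0.001] 34.8
35.0 [422.91 387.95 113.39] [0.0124 0.012 ] [ 0.5 -0.7 -0.6] [-0.002 -0.    -0.     0.001] 34.7
```

arm_command(
  series=[0,0,-0.008,0],
)

```text
time: 35.12
ee_pos: [423.4, 388.2, 105.8]
tcp_rot: [[-0.175, 0.985, 0.014], [0.985, 0.174, 0.013], [0.01, 0.016, -1.0]]
force: [0.4, -0.6, -0.5]
width: 34.8
```

```bash
python3 watch.py 8|tail -3
```

```text
35.42 [422.96 387.97 105.38] [0.0124 0.0121] [-0.2 -0.4 -0.3] [-0.002 -0.001  0.001  0.002] 34.8
35.48 [422.98 388.01 105.45] [0.0125 0.0122] [ 0.3 -0.4 -0.5] [-0.004  0.002  0.001  0.001] 34.8
35.52 [422.97 387.99 105.51] [0.0126 0.0122] [ 0.2  0.3 -0.7] [-0.002  0.001  0.001  0.001] 34.4
```

arm_command(
  series=[0,0,-0.006,0],
)

```text
time: 35.65
ee_pos: [423.3, 388.2, 99.8]
tcp_rot: [[-0.175, 0.985, 0.014], [0.985, 0.174, 0.013], [0.01, 0.016, -1.0]]
force: [0.7, -0.8, -1.1]
width: 34.7
```

```bash
python3 watch.py 8|tail -2
```

```text
36.0 [423.05 388.04  99.57] [0.0127 0.0123] [0.3 0.3 0.2] [-0.     0.     0.    -0.001] 34.8
36.05 [423.03 388.05  99.57] [0.0127 0.0123] [-0.1 -0.7 -0.5] [-0.001 -0.     0.    -0.002] 34.9
```

arm_command(
  series=[0,0,-0.002,0],
)

```text
time: 36.17
ee_pos: [423.2, 388.1, 97.7]
tcp_rot: [[-0.175, 0.985, 0.013], [0.985, 0.174, 0.013], [0.01, 0.015, -1.0]]
force: [0.2, 0.6, -0.5]
width: 34.5
```

```bash
python3 watch.py 7|tail -4
```

```text
36.38 [423.02 388.03  97.53] [0.0126 0.0123] [-0.2 -0.3 -0.2] [-0.    -0.001  0.     0.003] 34.3
36.42 [423.02 388.06  97.56] [0.0127 0.0123] [ 0.   0.5 -0.1] [-0.002 -0.    -0.001 -0.002] 34.5
36.48 [423.02 388.05  97.59] [0.0127 0.0123] [-0.1 -0.1 -1.2] [ 0.     0.002 -0.001 -0.001] 34.4
36.52 [423.06 388.07  97.62] [0.0128 0.0123] [ 0.2  0.3 -0.7] [ 0.002 -0.    -0.001 -0.   ] 34.8
```

arm_command(
  series=[0,0,-0.001,0],
)

```text
time: 36.65
ee_pos: [423.1, 388.1, 96.7]
tcp_rot: [[-0.175, 0.985, 0.013], [0.985, 0.174, 0.012], [0.01, 0.015, -1.0]]
force: [0.2, -0.2, -0.8]
width: 34.5
```

```bash
python3 watch.py 7|tail -4
```

```text
36.85 [423.05 388.07  96.61] [0.0128 0.0123] [-0.1  0.5 -1.1] [ 0.    -0.001  0.001 -0.001] 34.7
36.9 [423.09 388.08  96.61] [0.0128 0.0123] [ 0.9 -0.2 -1.1] [ 0.    -0.     0.001 -0.001] 34.6
36.95 [423.08 388.06  96.6 ] [0.0128 0.0123] [ 0.2 -0.  -1.2] [ 0. -0. -0.  0.] 34.6
37.0 [423.08 388.06  96.61] [0.0128 0.0123] [ 0.2 -0.8 -0.5] [ 0.     0.    -0.002  0.   ] 34.4
```

arm_command(
  series=[0,0,-0.001,0],
)

```text
time: 37.12
ee_pos: [423.5, 388.4, 96.3]
tcp_rot: [[-0.175, 0.985, 0.014], [0.985, 0.174, 0.013], [0.011, 0.016, -1.0]]
force: [-1.2, -0.8, 7.5]
width: 34.7
```

```bash
python3 watch.py 7|tail -4
```

```text
37.33 [423.42 388.35  96.4 ] [0.014  0.0132] [-0.9 -0.3  5.3] [ 0.     0.001 -0.    -0.003] 34.4
37.38 [423.4  388.36  96.38] [0.0139 0.0132] [-0.6 -0.8  5.5] [-0.     0.001 -0.001 -0.001] 34.4
37.42 [423.4  388.35  96.39] [0.0139 0.0132] [-0.8 -1.4  5.1] [-0.001 -0.002 -0.002 -0.   ] 34.9
37.48 [423.4  388.37  96.38] [0.0139 0.0132] [-0.7 -0.1  6.2] [-0.     0.001  0.001 -0.   ] 34.0
```

arm_command(
  series=[0,0,-0.001,0],
)

```text
time: 37.6
ee_pos: [423.7, 388.6, 96.3]
tcp_rot: [[-0.175, 0.985, 0.015], [0.985, 0.174, 0.014], [0.011, 0.017, -1.0]]
force: [-2.6, -0.7, 7.8]
width: 34.4
```

```bash
python3 watch.py 7|tail -4
```

```text
37.8 [423.71 388.6   96.3 ] [0.015 0.014] [-1.7 -0.5  5.9] [ 0.001 -0.001  0.    -0.001] 34.2
37.85 [423.68 388.62  96.29] [0.015 0.014] [-1.5 -0.4  6.6] [ 0.001 -0.     0.001  0.   ] 34.5
37.9 [423.69 388.61  96.31] [0.015 0.014] [-1.3 -0.5  7.3] [-0.001 -0.    -0.002 -0.001] 34.5
37.95 [423.69 388.61  96.3 ] [0.015 0.014] [-1.1 -0.5  6.8] [ 0.001  0.     0.    -0.001] 34.2
```

arm_command(
  series=[0,0,0.0005,0,0,0,0,0],
)

```text
time: 38.2
ee_pos: [423.5, 388.5, 96.7]
tcp_rot: [[-0.175, 0.985, 0.015], [0.985, 0.174, 0.014], [0.011, 0.017, -1.0]]
force: [-0.0, -0.1, -1.5]
width: 34.9
```

arm_command(
  series=[0,0,0,0,0,0,0,0,0,0,0,0,0,0,0,0,0,0,0,0,0,0,0,0],
  hand=1,
)

```text
time: 38.95
ee_pos: [423.5, 388.4, 96.2]
tcp_rot: [[-0.175, 0.985, 0.014], [0.985, 0.174, 0.013], [0.011, 0.016, -1.0]]
force: [-0.5, -0.8, -0.3]
width: 89.1
```

```bash
python3 watch.py 8|tail -3;python3 - <<'E'
from h import *
s=capture("side");crop(s["img"],160,200,260,310,6,"pics/s20.png")
E
```

```text
39.25 [423.45 388.45  96.18] [0.0143 0.0135] [1.1 0.8 0.2] [-0.002 -0.    -0.001 -0.   ] 91.6
39.3 [423.44 388.45  96.18] [0.0142 0.0135] [-0.1 -0.5  0.1] [0.002 0.    0.    0.   ] 91.6
39.35 [423.43 388.44  96.14] [0.0142 0.0135] [0.4 0.4 0.4] [ 0.001 -0.     0.001  0.001] 91.5
```

View pics/s20.png

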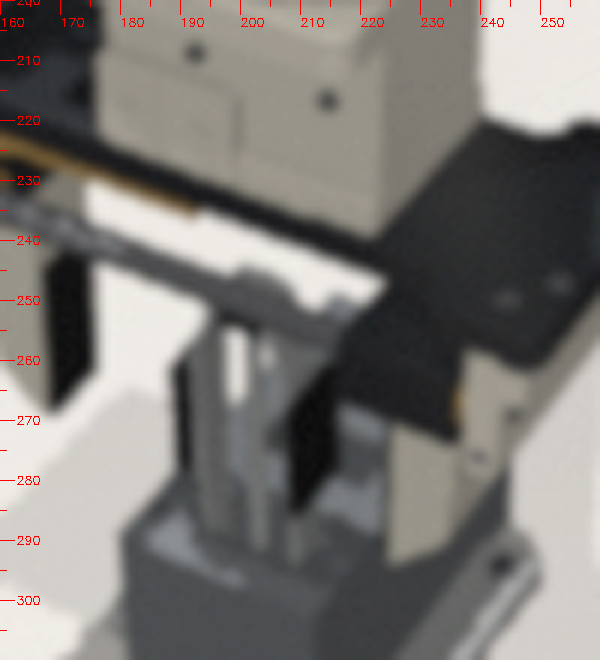

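arm_command(
  series=[0,0,0.02,0,0,0,0.03,0,0,0,0.04,0,0,0,0.05,0,0,0,0.05,0,0,0,0.03,0,0,0,0.01,0],
)

```text
time: 40.28
ee_pos: [421.4, 387.0, 331.7]
tcp_rot: [[-0.174, 0.985, 0.011], [0.985, 0.174, 0.011], [0.009, 0.013, -1.0]]
force: [-0.2, -0.2, -0.7]
width: 91.8
```

arm_command(
  series=[-0.03,-0.05,0,0,-0.02,-0.05,0,0,0,-0.05,0,0,0,-0.05,0,0,0,-0.02,0,0],
)

```text
time: 40.9
ee_pos: [367.7, 161.9, 325.3]
tcp_rot: [[-0.178, 0.984, 0.003], [0.984, 0.178, 0.008], [0.007, 0.005, -1.0]]
force: [0.6, 0.2, -0.2]
width: 92.0
```

```bash
python3 watch.py 10|tail -2;python3 - <<'E'
from h import *
s=capture("side");c=capture("top");cv2.imwrite("pics/s21f.png",s["img"])
crop(s["img"],165,215,325,320,5,"pics/s21.png");crop(c["img"],150,170,310,270,5,"pics/t21.png")
E
```

```text
41.35 [368.48 164.78 326.06] [0.0045 0.0084] [-0.8 -0.2  0.3] [-0.003  0.001 -0.002  0.002] 92.1
41.4 [368.48 164.66 326.11] [0.0046 0.0083] [ 0.5  0.3 -0.7] [-0.002 -0.001 -0.     0.002] 91.7
```

View pics/s21.png

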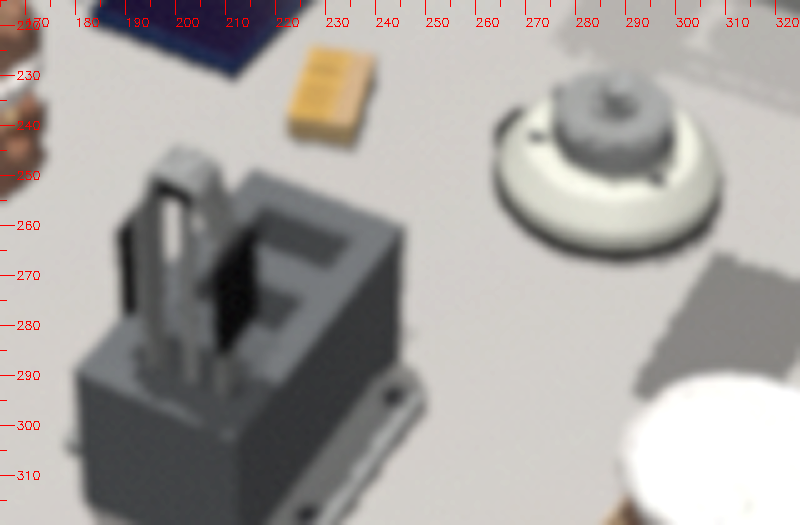

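View pics/t21.png

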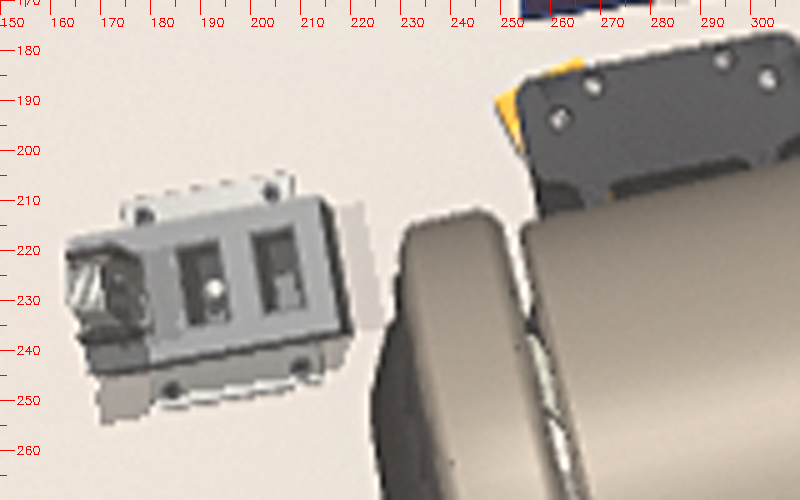

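Run:
```python
from h import *
s=capture("side")
a=np.hstack([cv2.resize(i[222:252,270:308],None,fx=10,fy=10,interpolation=cv2.INTER_CUBIC) for i in(cv2.imread("pics/side0.png"),s["img"])])
cv2.imwrite("pics/cmp.png",cv2.convertScaleAbs(a,alpha=1.5))
```

```text
(no output)
```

View pics/cmp.png

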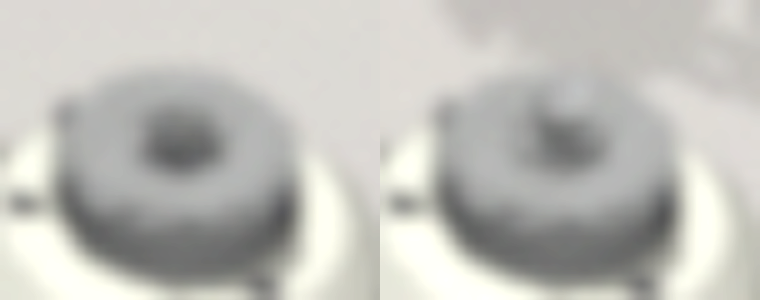

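arm_command(
  series=[0,0.06,0,0,0,0.06,0,0,0,0.06,0,0,0,0.04,0,0],
)

```text
time: 42.05
ee_pos: [369.3, 388.4, 326.7]
tcp_rot: [[-0.173, 0.985, 0.008], [0.985, 0.173, 0.008], [0.007, 0.009, -1.0]]
force: [0.7, -0.1, 0.5]
width: 91.7
```

```bash
python3 watch.py 8|tail -1;python3 - <<'E'
from h import *
s=capture("side");c=capture("top")
crop(c["img"],250,215,298,262,12,"pics/t22.png")
for z in(48,52): print(z,proj(c,[[403.5,184.6,z]])+.46)
E
```

```text
42.45 [370.07 384.83 327.38] [0.0084 0.0081] [ 0.5  0.1 -0. ] [-0.001 -0.003  0.002 -0.001] 91.8
48 [[273.91455056 238.58720061]]
52 [[273.95072162 238.51050733]]
```

View pics/t22.png

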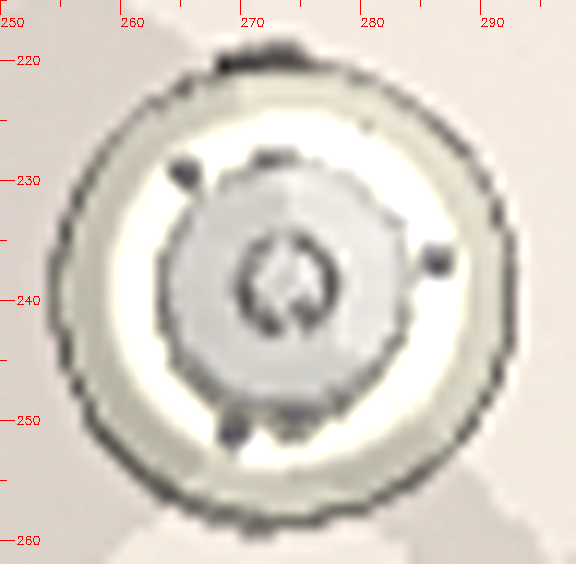

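```bash
python3 -c "
from plant import *
print(hand_in()); print(observe()['time'])"
```

```text
the job is handed in; nothing more can be done
None
the job is handed in; nothing more can be done
```

The coupling is in the drive base and reads as fully home. The tongs are released and standing in their own slot, and I handed the job in at about 42.5 s of the 67 s allowed. No verdict was reported.

**What I did:** I drew the coupling out of the far (−y) pocket with the tongs and set it to the slot angle I had measured, about 0.63 rad. I then lowered it into the bore in small steps. The tang went straight into the slot, so no to-and-fro turning was needed. I pressed it home with about 6 N and put the tongs back on the floor of their slot, with about 7 N on contact.

**Last checks:**
- **Coupling height:** in the side view its top face sits at pixel row 231.3. I expected 231.2 if home and 229.4 if still 4 mm proud.
- **Coupling position:** in the top view it is centred in the bore.
- **Seating:** I felt a pull of about 4 N and then a firm stop at the expected depth, which fits the balls clicking into the groove.
- **Tongs:** the floor was met at the same height as when I picked them up. They look upright and sprung open.
- **Pin and seals:** both look unmoved. I did not look at the counter again after the work, but nothing went near it at table height.
- **Robot:** clear of everything at the end.

**What disagreed:**
- The two cameras differed by up to 2 mm on the rack, so I averaged them.
- Fast moves tilted the tool by up to 0.026 rad and made it overshoot, so I made the fine moves in small settled steps. A tilt of about 0.02 rad remained through the insertion, and it caused no trouble.

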